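# Lock the seal stones away

### The job

Put the seal stones away for the night: lay every seal stone on the desk down fully in a groove of its own in the open case, then fold the cover shut over them. Take the red key from its stand, push it fully home in the lock, turn it clockwise as far as it goes to lock the case, then pull the key out and put it back fully home in its stand. Do not knock about the other things on the desk.

Things in the scene. Friction and masses are not known exactly. Their poses are not given: they have to be found in the camera images.
- seal_red: carved seal stone lying on its side, brick red: square bar 28 x 28 mm with one domed end, 100 mm long over all, about 190 g. Origin at mid-length on its centre line (14 mm above what it lies on); x along it to the domed end; the far end is red. Three to five of the five seals are present; an absent one reads None
- seal_green: carved seal stone lying on its side, jade green: square bar 28 x 28 mm with one domed end, 100 mm long over all, about 190 g. Origin at mid-length on its centre line (14 mm above what it lies on); x along it to the domed end; the far end is red. Three to five of the five seals are present; an absent one reads None
- seal_cream: carved seal stone lying on its side, cream: square bar 28 x 28 mm with one domed end, 100 mm long over all, about 190 g. Origin at mid-length on its centre line (14 mm above what it lies on); x along it to the domed end; the far end is red. Three to five of the five seals are present; an absent one reads None
- seal_grey: carved seal stone lying on its side, dark grey: square bar 28 x 28 mm with one domed end, 100 mm long over all, about 190 g. Origin at mid-length on its centre line (14 mm above what it lies on); x along it to the domed end; the far end is red. Three to five of the five seals are present; an absent one reads None
- seal_gold: carved seal stone lying on its side, golden yellow: square bar 28 x 28 mm with one domed end, 100 mm long over all, about 190 g. Origin at mid-length on its centre line (14 mm above what it lies on); x along it to the domed end; the far end is red. Three to five of the five seals are present; an absent one reads None
- case: rosewood seal case, fixed: base 240 (x) x 285 (y) mm, 24 mm high; origin at the centre of its underside, z up, x from the lock at the front (-x) to the hinge at the back. Five blue-lined grooves in its top run along x, at y = +108, +54, 0, -54, -108 mm, 15 mm wide ridges between. In front of them, on a flat deck 24 mm high, the lock cylinder: axis at x = -85, y = 0 mm
- groove0 (a point): middle of the floor of groove 0 of the case (case x = 35, y = 108, z = 10 mm), axes as the case's. The groove is open above, 112 mm long (x), 39 mm wide, 14 mm deep; a seal in it stands 14 mm proud of the ridges
- groove1 (a point): middle of the floor of groove 1 of the case (case x = 35, y = 54, z = 10 mm), axes as the case's. The groove is open above, 112 mm long (x), 39 mm wide, 14 mm deep; a seal in it stands 14 mm proud of the ridges
- groove2 (a point): middle of the floor of groove 2 of the case (case x = 35, y = 0, z = 10 mm), axes as the case's. The groove is open above, 112 mm long (x), 39 mm wide, 14 mm deep; a seal in it stands 14 mm proud of the ridges
- groove3 (a point): middle of the floor of groove 3 of the case (case x = 35, y = -54, z = 10 mm), axes as the case's. The groove is open above, 112 mm long (x), 39 mm wide, 14 mm deep; a seal in it stands 14 mm proud of the ridges
- groove4 (a point): middle of the floor of groove 4 of the case (case x = 35, y = -108, z = 10 mm), axes as the case's. The groove is open above, 112 mm long (x), 39 mm wide, 14 mm deep; a seal in it stands 14 mm proud of the ridges
- cover (a joint): angle of the case's cover: 0 shut flat on the base, 1.7 rad fully open; starts about upright (1.5 to 1.65). Stiff hinge: it stays wherever left and takes 3 to 6 N at the free edge to fold. The cover is a rosewood tray 165 mm from hinge to free edge, 281 mm wide, 26 mm thick over all (8 mm top and rims, hollow inside)
- cover_hinge (a point): middle of the cover's hinge line, at case x = 118, z = 24 mm; moves with the cover: -x points from the hinge to the free edge, z is the outward normal of the outer face (which is 26 mm from the hinge line; 50 mm above the desk when shut), y along the hinge
- lock (a joint): turn of the brass lock cylinder, clockwise from above: 0 to 1.3 rad, where it meets its stop = locked; starts at 0 to 0.12 = unlocked. Turns stiffly (0.06 N m), stays where left. Its steel tongue, 12 mm wide, reaching 52 mm from the axis, points along case +y at 0 and swings over the front edge of the shut cover when locked
- lock_mouth (a point): centre of the key slot's mouth, on top of the lock cylinder (about 45 mm across, top 58 mm above the desk). Turns with the cylinder; z up, x along the slot. The slot is 19 mm (x) by 11 mm (y), 31 mm deep, its rim chamfered 2 mm
- key: key with red grip, 72 mm tall, blade down in its stand, 90 g. Origin under its brass collar (26 mm across), on the axis; z up. Blade below: 16 (x) x 8 (y) mm, 28 mm long, the last 5 mm 12 x 5 mm. Grip: plate 46 (x) x 12 (y) mm, 6 to 44 mm above the origin. Works as well turned half round. Fully home, the collar rests on the mouth. About 0.2 rad of play in the lock
- key_stand: pale wooden block fixed to the desk, 80 (x) x 60 (y) x 45 mm high, with the key's slot in the middle of its top; origin at the centre of its underside
- stand_slot (a point): centre of the slot's mouth on top of the key stand, 45 mm above the desk; z up, x along the slot, which is 20 mm (x) by 12 mm (y), 34 mm deep, rim chamfered 2 mm
- paste_jar: bystander: small white porcelain bowl, 44 mm across, 30 mm high; origin under its centre
- white_jar: bystander: white jar, 64 mm across, 75 mm high; origin under its centre
- brush_pot: bystander: blue porcelain pot, 92 mm across, with brushes, 260 mm high; origin under its centre
- inkstone: bystander: black slab 120 x 80 x 24 mm; origin under its centre
- amber_jar: bystander: amber glass jar, 56 mm across, 70 mm high; origin under its centre
- paperweight: bystander: brass bar 160 x 24 x 18 mm lying on a pale panel 4 mm thick; origin under its centre
Things that resemble listed ones, but are neither listed nor needed, are in the scene too. Of the things like the seal_cream, leave any that is purple; of the rest the larger one is meant.

How it is judged:
By the outcome, as a careful person would: the job done as asked, in the order asked, and still so for the second after the job is handed in, with the robot touching nothing.
Of seal_red, seal_green, seal_cream, seal_grey, seal_gold only 3 to 5 are there at a start; the rules pass over those that are not, and their reading is None.
At some moment in a run one of seal_red, seal_green, seal_cream, seal_grey, seal_gold may be knocked a few centimetres aside while the robot is not near it.
It also fails if it takes over 210 s, if anything falls off the work surface, if the arm or the gripper's body presses on something with over 40 N, if the wrist force passes 120 N, or if a joint passes its speed limit or range.

### The arm

A 7-joint arm with a two-finger parallel gripper is mounted at the origin on the work surface. World frame = base frame: x ahead of the robot, y to its left, z up, the work surface at z = 0. Lengths are in m, angles in degrees, forces in N, time in s.
With the tool pointing down it reaches from about 0.425 to 0.875 m from the base axis. Payload 8.4 kg.
Tool frame: the origin (TCP) lies midway between the tips of the shut fingers; the grasp point (between the pads) lies 19 mm behind it; z points along the fingers, x is the direction in which the jaws open and shut, and the axes are right-handed (so a half turn about z gives the same grasp; the last joint's range is limited). The gripper opens to 87 mm and grips with 3 to 60 N. Pads are 19 mm wide; open, the fingers measure 117 mm over their backs; the gripper's body (75 mm by 190 mm) begins 51 mm behind the grasp point.
Start: joints at [-70.256, 19.091, 2.286, 83.961, -0.768, 76.965, -3.352], TCP at [0.279, 0.587, 0.223] pointing down, gripper open.
Joint ranges: [-147.57, 147.57], [-21.85, 119.76], [-74.77, 79.35], [14.55, 137.4], [-85.83, 265.84], [4.83, 119.75], [-152.11, 152.11]. Speed limits (degrees/s): [127.2, 127.2, 159.86, 159.86, 180, 180, 180].

### API

Orientations are given as [roll, pitch, yaw] about the fixed x, y, z axes, in that order (R = Rz(yaw) Ry(pitch) Rx(roll)).
In Python, from cell import robot gives the robot as it stands.
- The arm moves only by the shell command python3 -m jog 'ROWS' [FORCE]. ROWS is JSON, one flat list of numbers, 7 for each row, row after row: the shift along the tool's x, y, z in mm, then the turn, a rotation vector about the tool's x, y, z in rad, then the gripper's target within -1 to 1 (shut at 1, half-way at 0, fully open at -1). In form: [dx, dy, dz, wx, wy, wz, claw, dx, dy, dz, wx, wy, wz, claw, ...]. A call has 1 to 12 rows; each row is the pose to reach, as a shift and turn from the pose commanded when the call began, along the tool's axes at that moment; what a row does not reach only later rows make up. A row lasts 1/8 s, in which the tool goes at most 62.5 mm and 10.7 degrees, less where a joint would pass 70% of its speed; a pose out of reach is approached as far as the arm can. A call with a gripper value outside its range is refused whole. The fingers move at their own pace and stop on an object; FORCE is the grip in N (left out, the last holds). Time passes only in rows, so rows that repeat a pose let the fingers close. It gives the time, the measured TCP pose, the force and the opening at its end, in the units of the state.
- robot.observe(): the state, without advancing time (a new reading comes with each control period).
- robot.grab_frame(name): name is "scene" or "top"; returns a dict with "pixels" (480x640x3 uint8, red, green, blue), "z_map" (480x640 float32, m along the optical axis (not along the pixel's ray), 0 where there is no reading), "mtx" (3x3 intrinsics, pixels), "k1" (the pictures are not rectified: a ray, as slopes to the right and down, at radius r is drawn at 1 + k1 r^2 times it, then the intrinsics apply), "rvec" (rotation vector, rad) and "tvec" (3), from world to camera coordinates, as OpenCV has them. Camera axes: x right, y down, z forward; pixel columns grow to the right and rows downward; lengths in m; the calibration is good to about 2 mm. A picture is of the moment at which its call begins.
- robot.hand_in(): hands the job in, once; it reports no verdict.
The state is a dict: "clock": time; "joints": joint angles; "dq": joint speeds; "tau": joint torques, N m; "position": TCP position; "ee_rot": TCP orientation; "wrist_force": force on the tool from outside, world axes, zero at the start; "torque": the same for the moment, N m; "grip_width": finger opening in m.
Only numpy, scipy, OpenCV 4.12 (cv2) and the standard library are available. Lean on these libraries where they do the work, as an engineer would, in place of code of your own. Each camera call takes 0.05 s, during which the arm holds its last target. There are 200 camera calls.

## Working session

There is one attempt and no reset: what is moved stays moved. The work goes in short steps, Python scripts to look and compute and a shell command to move; the robot and the scene stay as the last step left them, time stands still between calls to the robot, and variables do not carry over. Pictures are saved under pics/ and viewed, about 12 in all and at most 16, crops included, and the job is handed in when it is done.

```bash
ls; mkdir -p pics; cat > h.py <<'E'
import numpy as np, cv2, json
from cell import robot
from scipy.spatial.transform import Rotation as R
def grab(n,fn=None):
    f=robot.grab_frame(n)
    if fn: cv2.imwrite(fn,cv2.cvtColor(f['pixels'],cv2.COLOR_RGB2BGR))
    return f
def rays(f,uv):
    K=np.array(f['mtx']);uv=np.atleast_2d(uv).astype(float)
    d=np.array([f['k1'],0,0,0],float) if np.isscalar(f['k1']) else np.array([f['k1'][0],0,0,0])
    p=cv2.undistortPoints(uv[:,None],K,d)[:,0]
    Rm=cv2.Rodrigues(np.array(f['rvec'],float))[0];t=np.array(f['tvec'],float).ravel()
    return -Rm.T@t,(np.c_[p,np.ones(len(p))])@Rm,p,Rm,t
def onplane(f,uv,z):
    c,d,*_=rays(f,uv); return c+d*((z-c[2])/d[:,2])[:,None]
def cloud(f):
    v,u=np.mgrid[:480,:640]; uv=np.c_[u.ravel(),v.ravel()]
    c,d,*_=rays(f,uv); P=c+d*f['z_map'].ravel()[:,None]
    P=P.reshape(480,640,3); P[f['z_map']==0]=np.nan; return P
def st():
    s=robot.observe(); print({k:np.round(s[k],4).tolist() for k in ('clock','joints','position','ee_rot','wrist_force','grip_width')}); return s
E
python3 - <<'E'
from h import *
st()
for n in('scene','top'):
    f=grab(n,f'pics/{n}0.png'); c=rays(f,[320,240]); print(n,f['mtx'],f['k1'],c[0],c[1]); P=cloud(f); print(np.isnan(P).mean())
    np.savez(f'{n}0.npz',**{k:f[k] for k in f})
E
```

```text
pics
{'clock': 0.0, 'joints': [-70.2571, 19.1316, 2.2827, 84.0099, -0.7679, 76.9651, -3.3513], 'position': [0.2789, 0.5866, 0.2217], 'ee_rot': [179.9945, 0.0911, 64.5746], 'wrist_force': [0.2621, 0.0282, -0.0141], 'grip_width': 0.0867}
scene [[491.25455056   0.         323.8117134 ]
 [  0.         491.25455056 243.73718755]
 [  0.           0.           1.        ]] -0.008330704764448825 [ 1.13606718 -0.63228997  1.0161278 ] [[-0.49215551  0.47320303 -0.7307393 ]]
0.0040104166666666665
top [[436.6463316    0.         314.89326126]
 [  0.         436.6463316  234.62621109]
 [  0.           0.           1.        ]] -0.07160206131609546 [ 0.32808637 -0.01692988  1.01318221] [[ 0.20424539 -0.00430047 -0.9790575 ]]
0.0040071614583333335
```

View both.

View pics/top0.png

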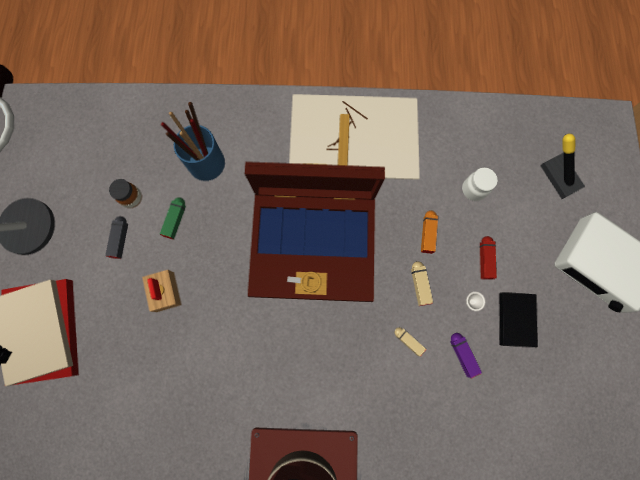

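View pics/scene0.png

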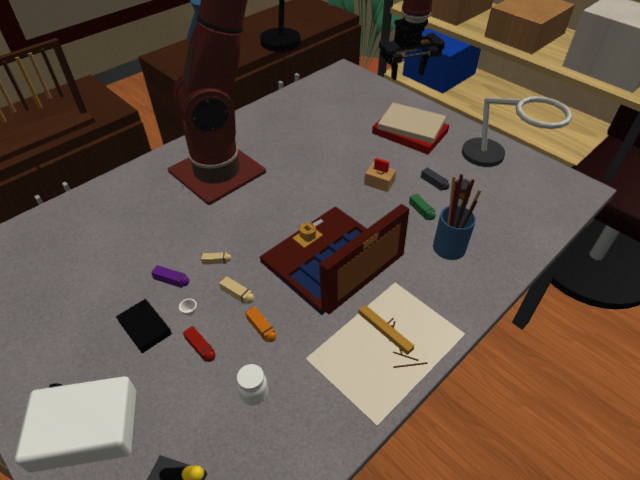

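```bash
cat >> h.py <<'E'
def rect(f,mask,z):
    # mask contour cast on plane z -> (centre, long dir yaw deg, sizes)
    cs=cv2.findContours(mask.astype(np.uint8),cv2.RETR_EXTERNAL,cv2.CHAIN_APPROX_NONE)[0]
    c=max(cs,key=cv2.contourArea)[:,0]
    w=onplane(f,c,z)[:,:2].astype(np.float32)*1000
    (x,y),(a,b),_=r=cv2.minAreaRect(w); bx=cv2.boxPoints(r); e=bx[1]-bx[0],bx[2]-bx[1]
    l=max(e,key=np.linalg.norm)
    return np.round([x,y],1),round(float(np.degrees(np.arctan2(l[1],l[0]))%180),1),np.round([max(a,b),min(a,b)],1)
E
python3 - <<'E'
from h import *
for n in('top','scene'):
    f=dict(np.load(n+'0.npz')); P=cloud(f)
    ground=P[...,2][(P[...,2]>-.02)&(P[...,2]<.006)]; print(n,'ground',np.nanmedian(ground))
    M=(P[...,2]>0.009)&(P[...,2]<.3)&(P[...,0]>.15)
    nb,L,s,c=cv2.connectedComponentsWithStats(M.astype(np.uint8))
    for i in range(1,nb):
        if s[i,4]<60: continue
        m=L==i; z=P[...,2][m]; h=np.percentile(z,90)
        t=m&(P[...,2]>h-.006)&(P[...,2]<h+.006)
        print(np.round(c[i]),s[i,4],'z90 %.3f'%h,'col',np.median(f['pixels'][m],0),'xy',np.round(np.median(P[t],0)[:2],3),rect(f,t,h))
E
```

```text
Traceback (most recent call last):
  File "h.py", line 18, in cloud
    c,d,*_=rays(f,uv); P=c+d*f['z_map'].ravel()[:,None]
           ~~~~^^^^^^
  File "h.py", line 10, in rays
    d=np.array([f['k1'],0,0,0],float) if np.isscalar(f['k1']) else np.array([f['k1'][0],0,0,0])
                                                                             ~~~~~~~^^^
IndexError: too many indices for array: array is 0-dimensional, but 1 were indexed
```

```bash
sed -i "s/    d=np.array.*/    d=np.array([float(f['k1']),0,0,0])/" h.py
cat > seg.py <<'E'
from h import *
for n in('top','scene'):
    f=dict(np.load(n+'0.npz')); P=cloud(f)
    ground=P[...,2][(P[...,2]>-.02)&(P[...,2]<.006)]; print(n,'ground',np.nanmedian(ground))
    M=(P[...,2]>0.009)&(P[...,2]<.3)&(P[...,0]>.15)
    nb,L,s,c=cv2.connectedComponentsWithStats(M.astype(np.uint8))
    for i in range(1,nb):
        if s[i,4]<60: continue
        m=L==i; z=P[...,2][m]; h=np.percentile(z,90)
        t=m&(P[...,2]>h-.006)&(P[...,2]<h+.006)
        print(np.round(c[i]),s[i,4],'z90 %.3f'%h,'col',np.median(f['pixels'][m],0),'xy',np.round(np.median(P[t],0)[:2],3),rect(f,t,h))
E
python3 seg.py
```

```text
top ground 0.00037505835033602164
[  6. 123.] 439 z90 0.248 col [119. 118. 111.] xy [0.71  0.614] (array([709.5, 613.9]), 12.8, array([112.3,  26. ]))
[196. 147.] 2265 z90 0.210 col [30. 42. 51.] xy [0.718 0.281] (array([747.1, 290.8]), 46.6, array([13.1,  7.2]))
[314. 227.] 16563 z90 0.187 col [73. 28. 20.] xy [ 0.642 -0.006] (array([643.4,  -4.8]), 89.4, array([280.2,  29.6]))
[564. 168.] 1326 z90 0.101 col [53. 54. 51.] xy [ 0.76  -0.587] (array([ 763.1, -588.4]), 41.9, array([40.8, 28.5]))
[480. 184.] 813 z90 0.077 col [211. 211. 200.] xy [ 0.678 -0.395] (array([ 678.2, -394.5]), 135.0, array([56.8, 54.5]))
[125. 193.] 673 z90 0.071 col [58. 56. 56.] xy [0.63  0.444] (array([629.5, 443.1]), 49.3, array([52. , 46.5]))
[173. 217.] 552 z90 0.030 col [ 56. 108.  67.] xy [0.576 0.329] (array([579. , 328.4]), 166.9, array([96.8, 28.5]))
[ 25. 226.] 2416 z90 0.021 col [59. 59. 60.] xy [0.552 0.694] (array([550. , 692.9]), 11.2, array([139.7, 131.6]))
[430. 232.] 563 z90 0.031 col [189. 109.  34.] xy [ 0.561 -0.277] (array([ 563.7, -277. ]), 174.3, array([95.5, 29. ]))
[604. 262.] 5623 z
[... 2971 characters left out ...]
.025 col [156. 114.  44.] xy [ 0.781 -0.075] (array([778.6, -76.9]), 178.5, array([159.7,  27.1]))
[261. 324.] 510 z90 0.031 col [174.  97.  18.] xy [ 0.563 -0.281] (array([ 564.7, -282.1]), 174.0, array([97.3, 29.4]))
[199. 344.] 542 z90 0.031 col [127.  26.  16.] xy [ 0.504 -0.418] (array([ 507.1, -418.2]), 178.0, array([97.5, 28.8]))
[251. 384.] 1000 z90 0.077 col [178.  177.5 167. ] xy [ 0.679 -0.399] (array([ 679.1, -400. ]), 140.5, array([57.5, 54. ]))
[ 77. 424.] 9036 z90 0.072 col [206. 206. 194.] xy [ 0.504 -0.704] (array([ 504.1, -700.8]), 55.7, array([197.2, 146.7]))
[175. 470.] 960 z90 0.111 col [51. 50. 30.] xy [ 0.775 -0.592] (array([ 774.3, -591.9]), 45.8, array([29.8, 21.8]))
```

```bash
python3 - <<'E'
from h import *
f=dict(np.load('top0.npz')); P=cloud(f); px=f['pixels'].astype(int); Z=P[...,2]
reg=np.zeros((480,640),bool); reg[155:305,240:390]=1
red=(px[...,0]>px[...,2]*1.5)&(px[...,0]<140)
base=reg&(Z>.016)&(Z<.034)&(np.arange(480)[:,None]>200)
print('base',rect(f,base&(red|(px[...,2]>px[...,0])),.024))
bl=reg&(px[...,2]>px[...,0]+15); print('blue@.024',rect(f,bl,.024))
t=reg&(Z>.051)&(Z<.066)&(np.arange(480)[:,None]>250); print('cyl',rect(f,t,.058),np.median(P[t],0),t.sum())
g=reg&(np.arange(480)[:,None]>255)&(px.min(2)>110); print('tongue',rect(f,g,.05),np.nanmedian(P[g],0))
c=cv2.cvtColor(f['pixels'],cv2.COLOR_RGB2BGR)
a=cv2.resize(c[190:390,390:510],None,fx=3,fy=3,interpolation=cv2.INTER_CUBIC)
b=cv2.resize(c[260:305,270:350],None,fx=5,fy=5,interpolation=cv2.INTER_CUBIC)
k=cv2.resize(c[260:315,135:190],None,fx=6,fy=6,interpolation=cv2.INTER_CUBIC)
o=np.zeros((600,800,3),np.uint8); o[:,:360]=a; o[:225,370:770]=b; o[230:560,370:700]=k
cv2.imwrite('pics/crop1.png',o)
E
```

```text
base (array([516. ,  -3.8]), 89.6, array([283.9, 235. ]))
blue@.024 (array([554.4,  -4. ]), 89.5, array([251.1, 111. ]))
cyl (array([434.6,  12.3]), 91.9, array([72.5, 43.9])) [0.43619871 0.00413055 0.05730688] 375
tongue (array([ 442. , -107.6]), 91.7, array([141.4, 106.6])) [ 4.17685762e-01 -2.11889857e-02  3.60163760e-04]
```

View pics/crop1.png

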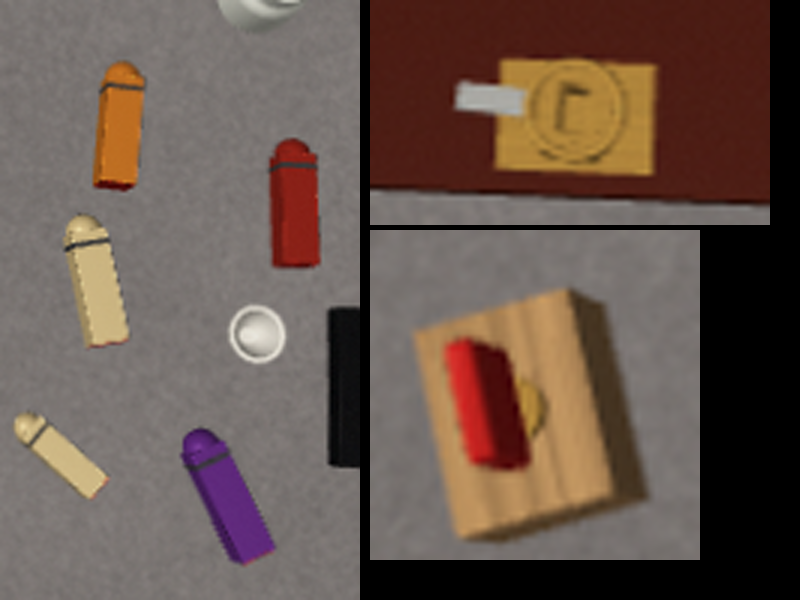

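```bash
cat > plan.py <<'E'
import sys; from h import *
# plan.py X Y Z(mm) YAW : shift from the measured pose, in tool axes
s=robot.observe(); p=np.array(s['position'])*1000; Rc=R.from_euler('xyz',s['ee_rot'],degrees=True)
a=list(map(float,sys.argv[1:]))
for i in range(0,len(a),4):
    X,Y,Z,W=a[i:i+4]; Rt=R.from_euler('xyz',[180,0,W],degrees=True)
    print(np.round(Rc.inv().apply(np.array([X,Y,Z])-p),1).tolist(),np.round((Rc.inv()*Rt).as_rotvec(),3).tolist())
st()
E
python3 plan.py 581.5 326.5 200 76.9 581.5 326.5 60 76.9
```

```text
[-105.0, 385.0, 21.9] [-0.0, 0.001, -0.215]
[-104.8, 384.9, 161.9] [-0.0, 0.001, -0.215]
{'clock': 0.1, 'joints': [-70.2559, 19.1267, 2.2833, 84.006, -0.7677, 76.9661, -3.3511], 'position': [0.2789, 0.5866, 0.2218], 'ee_rot': [179.9948, 0.0834, 64.5732], 'wrist_force': [0.4191, 0.4026, 0.1718], 'grip_width': 0.0873}
```

```bash
python3 -m jog '[-105,385,22,0,0,-0.215,-1,-105,385,22,0,0,-0.215,-1,-105,385,22,0,0,-0.215,-1,-105,385,22,0,0,-0.215,-1,-105,385,22,0,0,-0.215,-1,-105,385,22,0,0,-0.215,-1,-105,385,22,0,0,-0.215,-1,-105,385,22,0,0,-0.215,0,-105,385,22,0,0,-0.215,0,-105,385,90,0,0,-0.215,0,-105,385,150,0,0,-0.215,0,-105,385,162,0,0,-0.215,0]' 30; python3 - <<'E'
from h import *
f=grab('scene','pics/s1.png'); st()
cv2.imwrite('pics/s1c.png',cv2.resize(cv2.cvtColor(f['pixels'],cv2.COLOR_RGB2BGR)[130:270,360:520],None,fx=4,fy=4,interpolation=cv2.INTER_CUBIC))
E
python3 plan.py 581.5 326.5 15 76.9
```

```text
clock: 1.6
position: [0.5778, 0.3272, 0.0565]
ee_rot: [-179.7, 0.3, 77.0]
wrist_force: [-0.2, 0.9, 0.7]
grip_width: 0.0472
{'clock': 1.65, 'joints': [-41.0175, 28.3449, 10.2365, 91.8436, -5.5822, 60.6314, 47.8005], 'position': [0.5788, 0.3273, 0.0571], 'ee_rot': [-179.7576, 0.2096, 77.0163], 'wrist_force': [-0.5023, -0.6853, -0.931], 'grip_width': 0.0458}
[0.0, 2.9, 42.1] [-0.004, 0.004, 0.002]
{'clock': 1.65, 'joints': [-41.0175, 28.3449, 10.2365, 91.8436, -5.5822, 60.6314, 47.8005], 'position': [0.5788, 0.3273, 0.0571], 'ee_rot': [-179.7576, 0.2096, 77.0163], 'wrist_force': [-0.5023, -0.6853, -0.931], 'grip_width': 0.0458}
```

View pics/s1c.png

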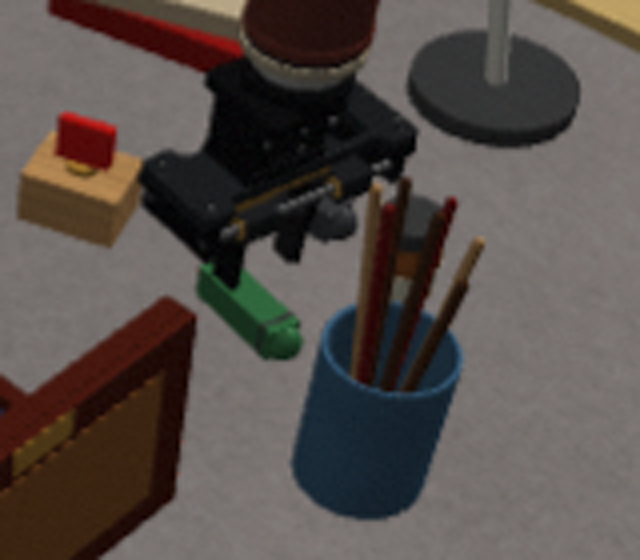

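```bash
python3 -m jog '[0,0,20,0,0,0,0,0,0,35,0,0,0,0,0,0,42,0,0,0,0,0,0,42,0,0,0,0,0,0,42,0,0,0,0]'; python3 plan.py 581.5 326.5 15 76.9
```

```text
clock: 2.28
position: [0.5822, 0.327, 0.0193]
ee_rot: [180.0, -0.0, 76.9]
wrist_force: [0.1, -0.4, 0.3]
grip_width: 0.0436
[-0.7, -0.5, 4.3] [0.001, -0.001, -0.0]
{'clock': 2.275, 'joints': [-40.6242, 30.7517, 9.9348, 93.1961, -6.0712, 56.5204, 48.1697], 'position': [0.5822, 0.327, 0.0193], 'ee_rot': [179.9584, -0.0418, 76.881], 'wrist_force': [0.1303, -0.4162, 0.3235], 'grip_width': 0.0436}
```

```bash
python3 -m jog '[0,0,3,0,0,0,0,0,0,3,0,0,0,0,0,0,3,0,0,0,1,0,0,3,0,0,0,1,0,0,3,0,0,0,1,0,0,3,0,0,0,1,0,0,3,0,0,0,1,0,0,3,0,0,0,1]' 30;  python3 -m jog '[0,0,-30,0,0,0,1,0,0,-60,0,0,0,1,0,0,-90,0,0,0,1,0,0,-90,0,0,0,1,0,0,-90,0,0,0,1]'; python3 plan.py 554.4 104.5 105 89.5;  python3 - <<'E'
from h import *
f=grab('scene')
cv2.imwrite('pics/s2c.png',cv2.resize(cv2.cvtColor(f['pixels'],cv2.COLOR_RGB2BGR)[100:260,360:520],None,fx=3,fy=3,interpolation=cv2.INTER_CUBIC))
E
```

```text
clock: 3.28
position: [0.5818, 0.327, 0.0157]
ee_rot: [180.0, -0.0, 76.9]
wrist_force: [0.0, 1.1, 0.9]
grip_width: 0.0281
clock: 3.9
position: [0.5811, 0.3264, 0.1043]
ee_rot: [-179.9, 0.1, 76.9]
wrist_force: [-0.7, -0.7, -2.1]
grip_width: 0.0281
[-222.2, 24.4, -0.5] [-0.001, 0.001, -0.22]
{'clock': 3.9, 'joints': [-41.2325, 25.7655, 10.7178, 89.6132, -5.1035, 65.2005, 47.478], 'position': [0.5811, 0.3264, 0.1043], 'ee_rot': [-179.9328, 0.0736, 76.8837], 'wrist_force': [-0.7025, -0.6562, -2.0942], 'grip_width': 0.0281}
```

View pics/s2c.png

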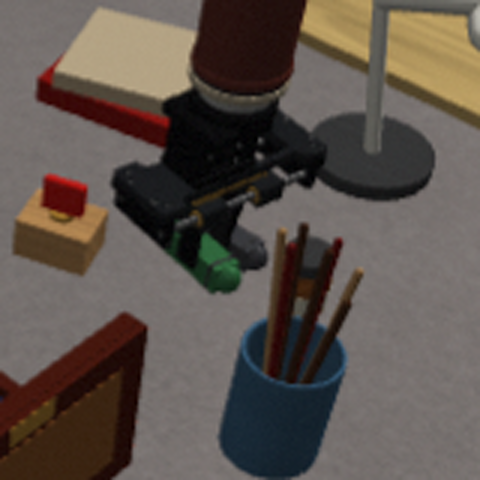

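```bash
python3 -m jog '[-60,8,0,0,0,-0.12,1,-115,14,0,0,0,-0.22,1,-170,20,0,0,0,-0.22,1,-224,25,0,0,0,-0.22,1,-224,25,0,0,0,-0.22,1,-224,25,0,0,0,-0.22,1,-224,25,0,0,0,-0.22,1,-224,25,20,0,0,-0.22,1,-224,25,40,0,0,-0.22,1,-224,25,50,0,0,-0.22,1,-224,25,50,0,0,-0.22,1,-224,25,50,0,0,-0.22,1]';  python3 plan.py 555 102.5 28 89.5;  python3 - <<'E'
from h import *
f=grab('top')
cv2.imwrite('pics/s3c.png',cv2.resize(cv2.cvtColor(f['pixels'],cv2.COLOR_RGB2BGR)[150:310,200:400],None,fx=3,fy=3,interpolation=cv2.INTER_CUBIC))
E
```

```text
clock: 5.45
position: [0.5557, 0.1034, 0.0562]
ee_rot: [180.0, -0.0, 89.5]
wrist_force: [0.0, -0.6, -1.2]
grip_width: 0.0277
[-0.9, -0.7, 28.2] [0.001, -0.0, 0.0]
{'clock': 5.45, 'joints': [-25.9728, 17.8697, 12.7929, 107.0517, -4.7253, 55.5374, 78.4133], 'position': [0.5557, 0.1034, 0.0562], 'ee_rot': [179.9526, -0.0106, 89.5168], 'wrist_force': [0.0486, -0.6028, -1.2107], 'grip_width': 0.0277}
```

View pics/s3c.png

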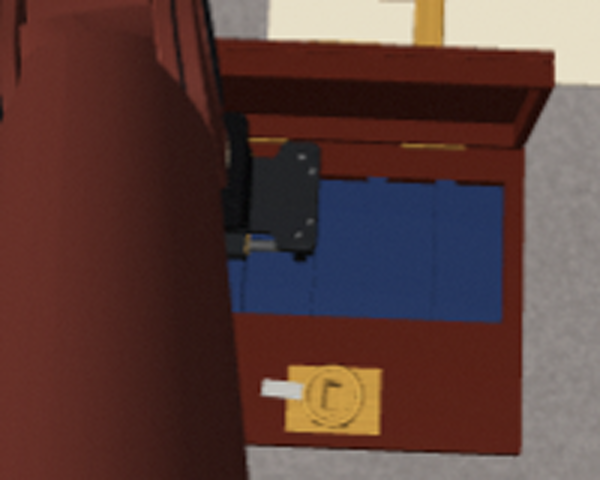

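```bash
python3 -m jog '[-1,0,14,0,0,0,1,-1,0,24,0,0,0,1,-1,0,28,0,0,0,1,-1,0,29,0,0,0,1,-1,0,29,0,0,0,1,-1,0,29,0,0,0,1]'; python3 -m jog '[0,0,0,0,0,0,0.12,0,0,0,0,0,0,0.12,0,0,0,0,0,0,0.12,0,0,-30,0,0,0,0.12,0,0,-70,0,0,0,0.12,0,0,-110,0,0,0,0.12,0,0,-110,0,0,0,0.12]';python3 plan.py 530 457 120 85 530 457 30 85; python3 - <<'E'
from h import *
f=grab('scene'); cv2.imwrite('pics/s4c.png',cv2.resize(cv2.cvtColor(f['pixels'],cv2.COLOR_RGB2BGR)[150:310,260:460],None,fx=3,fy=3,interpolation=cv2.INTER_CUBIC))
P=cloud(f);px=f['pixels'].astype(int)
def seal(name,m):
    m=m&(P[...,2]>.012)&(P[...,2]<.045)
    print(name,rect(f,m&(P[...,2]>.024),np.percentile(P[...,2][m],90)),m.sum())
r,g,b=px[...,0],px[...,1],px[...,2]
seal('grey',(abs(r-b)<12)&(r<70)&(r>25)&(P[...,1]>.38)&(P[...,1]<.53))
seal('green',(g>r*1.4)&(g>b*1.2))
E
```

```text
clock: 6.25
position: [0.5554, 0.1021, 0.0268]
ee_rot: [180.0, -0.0, 89.5]
wrist_force: [-0.5, -0.5, -1.3]
grip_width: 0.0276
clock: 7.12
position: [0.5573, 0.1024, 0.14]
ee_rot: [179.7, -0.1, 89.5]
wrist_force: [0.3, 0.3, 0.0]
grip_width: 0.0384
[354.3, -30.7, 20.5] [0.006, -0.002, 0.078]
[354.1, -31.2, 110.5] [0.006, -0.002, 0.078]
{'clock': 7.125, 'joints': [-26.6673, 12.5831, 13.4875, 102.6885, -3.2537, 64.7554, 77.3608], 'position': [0.5573, 0.1024, 0.14], 'ee_rot': [179.673, -0.1127, 89.4822], 'wrist_force': [0.3452, 0.3337, 0.015], 'grip_width': 0.0384}
grey (array([530.7, 451.5]), 176.1, array([95. , 30.9])) 240
green (array([521.5,  93.9]), 92.0, array([37.6, 29.4])) 245
```

View pics/s4c.png

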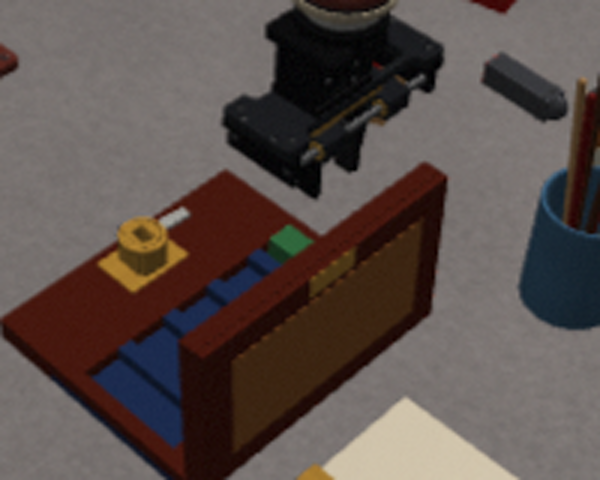

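```bash
python3 -m jog '[60,-5,0,0,0,0,-0.2,120,-10,0,0,0,0.06,-0.2,180,-15,10,0,0,0.06,-0.2,240,-20,20,0,0,0.06,-0.2,300,-26,20,0,0,0.06,-0.2,354,-31,20,0,0,0.06,-0.2,354,-31,50,0,0,0.06,-0.2,354,-31,80,0,0,0.06,-0.2,354,-31,95,0,0,0.06,-0.2,354,-31,95,0,0,0.06,-0.2,354,-31,95,0,0,0.06,-0.2,354,-31,95,0,0,0.06,-0.2]';python3 plan.py 530 456.5 15.5 86.2; python3 - <<'E'
from h import *
f=grab('scene'); cv2.imwrite('pics/s5c.png',cv2.resize(cv2.cvtColor(f['pixels'],cv2.COLOR_RGB2BGR)[110:230,370:510],None,fx=4,fy=4,interpolation=cv2.INTER_CUBIC))
E
```

```text
clock: 8.68
position: [0.528, 0.4568, 0.043]
ee_rot: [179.9, -0.1, 86.0]
wrist_force: [0.1, -1.1, 0.0]
grip_width: 0.0525
[-0.2, 2.0, 27.5] [0.001, -0.002, -0.003]
{'clock': 8.675, 'joints': [-47.9864, 32.1513, 4.8162, 87.2831, -2.9462, 60.5722, 43.5815], 'position': [0.528, 0.4568, 0.043], 'ee_rot': [179.9252, -0.0901, 86.0444], 'wrist_force': [0.1069, -1.0892, 0.0409], 'grip_width': 0.0525}
```

View pics/s5c.png

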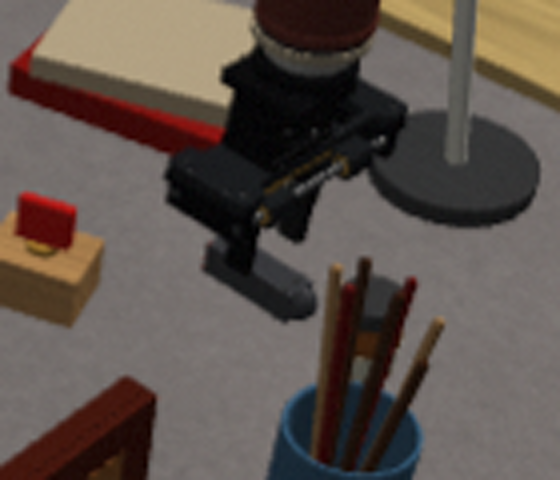

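```bash
python3 -m jog '[0,2,14,0,0,0,-0.2,0,2,24,0,0,0,-0.2,0,2,27,0,0,0,-0.2,0,2,27,0,0,0,-0.2,0,2,27,0,0,0,1,0,2,27,0,0,0,1,0,2,27,0,0,0,1,0,2,27,0,0,0,1,0,2,27,0,0,0,1,0,2,27,0,0,0,1]' 30;  python3 -m jog '[0,0,-30,0,0,0,1,0,0,-60,0,0,0,1,0,0,-90,0,0,0,1,0,0,-90,0,0,0,1,0,0,-90,0,0,0,1]'; python3 plan.py 555 48.5 105 89.5
```

```text
clock: 9.98
position: [0.5294, 0.4567, 0.0149]
ee_rot: [180.0, -0.0, 86.1]
wrist_force: [0.2, 2.2, 2.8]
grip_width: 0.028
clock: 10.6
position: [0.5287, 0.4553, 0.1029]
ee_rot: [-179.9, 0.1, 86.1]
wrist_force: [-0.1, -0.1, -2.0]
grip_width: 0.0277
[-404.0, 54.2, -1.4] [-0.002, 0.002, -0.06]
{'clock': 10.6, 'joints': [-48.1045, 29.118, 5.1747, 84.3525, -2.7226, 66.7907, 43.5492], 'position': [0.5287, 0.4553, 0.1029], 'ee_rot': [-179.9165, 0.111, 86.0504], 'wrist_force': [-0.1349, -0.0586, -1.9981], 'grip_width': 0.0277}
```

```bash
python3 -m jog '[-60,8,0,0,0,-0.06,1,-120,16,0,0,0,-0.06,1,-180,24,0,0,0,-0.06,1,-240,32,0,0,0,-0.06,1,-300,40,0,0,0,-0.06,1,-360,48,0,0,0,-0.06,1,-404,54,0,0,0,-0.06,1,-404,54,0,0,0,-0.06,1,-404,54,25,0,0,-0.06,1,-404,54,45,0,0,-0.06,1,-404,54,45,0,0,-0.06,1,-404,54,45,0,0,-0.06,1]';  python3 plan.py 555 48.5 27 89.5
```

```text
clock: 12.1
position: [0.5554, 0.0498, 0.0596]
ee_rot: [-180.0, 0.0, 89.5]
wrist_force: [0.4, 0.1, -2.4]
grip_width: 0.0273
[-1.3, -0.4, 32.6] [-0.0, 0.0, 0.0]
{'clock': 12.1, 'joints': [-21.2044, 16.8841, 13.3581, 107.9171, -4.6528, 55.7442, 83.7502], 'position': [0.5554, 0.0498, 0.0596], 'ee_rot': [-179.9753, 0.0071, 89.5284], 'wrist_force': [0.4264, 0.0695, -2.4283], 'grip_width': 0.0273}
```

```bash
python3 -m jog '[-1,0,14,0,0,0,1,-1,0,24,0,0,0,1,-1,0,31,0,0,0,1,-1,0,33,0,0,0,1,-1,0,33,0,0,0,1,-1,0,33,0,0,0,1]'; python3 -m jog '[0,0,0,0,0,0,0.12,0,0,0,0,0,0,0.12,0,0,0,0,0,0,0.12,0,0,-30,0,0,0,0.12,0,0,-70,0,0,0,0.12,0,0,-110,0,0,0,0.12,0,0,-110,0,0,0,0.12]';cat > seals.py <<'E'
from h import *
for n in ('top','scene'):
    f=grab(n); P=cloud(f); px=f['pixels'].astype(int); r,g,b=px[...,0],px[...,1],px[...,2]
    ok=(P[...,2]>.018)&(P[...,2]<.045)
    C=dict(gold=(r>g*1.4)&(g>b*1.8)&(r>90)&(P[...,1]<-.15),red=(r>g*2.5)&(r>b*2.5)&(r>70)&(P[...,1]<-.15),cream=(r>110)&(r-b>35)&(r<g*1.35)&(P[...,1]<-.15)&(P[...,0]>.36),
      green=(g>r*1.4)&(g>b*1.2),grey=(abs(r-b)<12)&(r<80)&(r>25)&(P[...,1]<.15)&(P[...,1]>-.2)&(P[...,0]>.45)&(P[...,0]<.6))
    for k,m in C.items():
        m=(m&ok).astype(np.uint8); nb,L,s,c=cv2.connectedComponentsWithStats(m)
        if nb<2 or s[1:,4].max()<60: print(n,k,None); continue
        i=1+s[1:,4].argmax(); m=L==i; h=np.percentile(P[...,2][m],90); print(n,k,c[i].round(),'h %.3f'%h,rect(f,m,h),np.median(P[m],0).round(3))
E
python3 seals.py; python3 plan.py 443 -257 140 -78.6
```

```text
clock: 12.85
position: [0.5557, 0.0484, 0.0269]
ee_rot: [180.0, -0.0, 89.5]
wrist_force: [-0.0, 0.2, -2.3]
grip_width: 0.0278
clock: 13.72
position: [0.5575, 0.0486, 0.14]
ee_rot: [179.7, -0.1, 89.5]
wrist_force: [0.0, 0.2, -0.9]
grip_width: 0.0385
top gold [430. 235.] h 0.030 (array([ 553.6, -274.6]), 174.9, array([75.6, 29.1])) [ 0.554 -0.275  0.028]
top red [489. 262.] h 0.030 (array([ 494. , -410.4]), 176.9, array([76.8, 30.4])) [ 0.494 -0.412  0.028]
top cream [423. 287.] h 0.030 (array([ 431.4, -256.5]), 10.8, array([74.1, 30.5])) [ 0.432 -0.257  0.028]
top green None
top grey None
scene gold [258. 319.] h 0.031 (array([ 554. , -280.9]), 173.9, array([72.6, 28.8])) [ 0.554 -0.28   0.028]
scene red [196. 339.] h 0.031 (array([ 496.4, -417.8]), 179.1, array([72. , 27.1])) [ 0.496 -0.417  0.029]
scene cream [236. 288.] h 0.031 (array([ 446.1, -259.4]), 11.3, array([101.8,  28.5])) [ 0.441 -0.259  0.029]
scene green [355. 231.] h 0.040 (array([520.7,  92.9]), 90.4, array([40.1, 29.5])) [0.518 0.096 0.038]
scene grey [342. 241.] h 0.040 (array([521.2,  38.6]), 89.0, array([38.1, 27.9])) [0.52  0.042 0.038]
[-306.4, -109.7, -3.6] [-0.0, -0.001, 2.934]
{'clock': 13.825, 'joints': [-21.8731, 11.9664, 14.006, 103.8882, -3.1958, 64.498, 82.7118], 'position': [0.5554, 0.0484, 0.1365], 'ee_rot': [179.9736, -0.0119, 89.496], 'wrist_force': [-0.0749, -0.38, -1.0977], 'grip_width': 0.0385}
```

```bash
python3 -m jog '[-60,-21,-5,0,0,0.18,-0.2,-120,-42,-5,0,0,0.36,-0.2,-180,-63,-5,0,0,0.54,-0.2,-240,-84,-5,0,0,0.72,-0.2,-300,-107,-5,0,0,0.9,-0.2,-306,-109,-5,0,0,1.08,-0.2,-306,-109,-5,0,0,1.26,-0.2,-306,-109,-5,0,0,1.44,-0.2,-306,-109,-5,0,0,1.62,-0.2,-306,-109,-5,0,0,1.8,-0.2,-306,-109,-5,0,0,1.98,-0.2,-306,-109,-5,0,0,2.16,-0.2]'; python3 -m jog '[0,0,0,0,0,0.18,-0.2,0,0,0,0,0,0.36,-0.2,0,0,0,0,0,0.54,-0.2,0,0,0,0,0,0.72,-0.2,0,0,0,0,0,0.774,-0.2,0,0,0,0,0,0.774,-0.2,0,0,0,0,0,0.774,-0.2]'; python3 plan.py 444.5 -257 45 -78.6
```

```text
clock: 15.32
position: [0.4429, -0.2563, 0.1402]
ee_rot: [179.9, 0.1, -34.6]
wrist_force: [0.8, 0.0, -0.6]
grip_width: 0.0524
clock: 16.2
position: [0.4433, -0.2565, 0.1409]
ee_rot: [179.9, 0.0, -78.5]
wrist_force: [0.1, -1.2, 0.4]
grip_width: 0.0522
[0.8, -1.2, 95.9] [0.001, 0.0, 0.001]
{'clock': 16.2, 'joints': [-13.0313, 7.1842, 41.3336, 110.5463, -5.2308, 64.2048, -48.1643], 'position': [0.4433, -0.2565, 0.1409], 'ee_rot': [179.9321, 0.018, -78.5295], 'wrist_force': [0.0839, -1.247, 0.3642], 'grip_width': 0.0522}
```

```bash
python3 -m jog '[1,-1,40,0,0,0,-0.2,1,-1,80,0,0,0,-0.2,1,-1,100,0,0,0,-0.2,1,-1,115,0,0,0,-0.2,1,-1,125,0,0,0,-0.2,1,-1,125,0,0,0,-0.2,1,-1,125,0,0,0,-0.2]'; python3 -m jog '[0,0,0,0,0,0,1,0,0,0,0,0,0,1,0,0,0,0,0,0,1,0,0,0,0,0,0,1,0,0,0,0,0,0,1,0,0,0,0,0,0,1]' 30;  python3 -m jog '[0,0,-30,0,0,0,1,0,0,-60,0,0,0,1,0,0,-90,0,0,0,1,0,0,-90,0,0,0,1,0,0,-90,0,0,0,1]'; python3 plan.py 555 -59.5 105 -90.5
```

```text
clock: 17.08
position: [0.4454, -0.2577, 0.0172]
ee_rot: [-179.9, -0.0, -78.6]
wrist_force: [-0.9, -0.3, -0.1]
grip_width: 0.0517
clock: 17.82
position: [0.445, -0.2573, 0.0167]
ee_rot: [-180.0, 0.0, -78.6]
wrist_force: [-0.2, 1.6, 4.2]
grip_width: 0.0277
clock: 18.45
position: [0.4444, -0.257, 0.1057]
ee_rot: [180.0, 0.0, -78.6]
wrist_force: [-0.5, 0.0, -1.9]
grip_width: 0.0276
[-171.8, -147.4, 0.7] [0.001, 0.0, 0.208]
{'clock': 18.45, 'joints': [-12.6028, 10.2429, 41.7421, 112.555, -7.8452, 60.0595, -45.9721], 'position': [0.4444, -0.257, 0.1057], 'ee_rot': [179.9505, 0.0334, -78.5958], 'wrist_force': [-0.5488, 0.0415, -1.8717], 'grip_width': 0.0276}
```

```bash
python3 -m jog '[-43,-37,0,0,0,0.1,1,-86,-74,0,0,0,0.208,1,-129,-110,0,0,0,0.208,1,-172,-147,0,0,0,0.208,1,-172,-147,0,0,0,0.208,1,-172,-147,20,0,0,0.208,1,-172,-147,40,0,0,0.208,1,-172,-147,50,0,0,0.208,1,-172,-147,50,0,0,0.208,1,-172,-147,50,0,0,0.208,1]'; python3 plan.py 555 -59.5 28 -90.5
```

```text
clock: 19.7
position: [0.5553, -0.0601, 0.057]
ee_rot: [-180.0, -0.0, -90.6]
wrist_force: [0.8, -0.5, -2.2]
grip_width: 0.0273
[-0.6, 0.4, 29.0] [-0.001, -0.0, -0.001]
{'clock': 19.7, 'joints': [-27.3023, 19.189, 34.1646, 108.7835, -12.8913, 55.8001, -77.8697], 'position': [0.5553, -0.0601, 0.057], 'ee_rot': [-179.9659, -0.0062, -90.5508], 'wrist_force': [0.7837, -0.45, -2.1628], 'grip_width': 0.0273}
```

```bash
python3 -m jog '[-0.6,0,14,0,0,0,1,-0.6,0,24,0,0,0,1,-0.6,0,28,0,0,0,1,-0.6,0,29,0,0,0,1,-0.6,0,29,0,0,0,1]'; python3 -m jog '[0,0,0,0,0,0,0.12,0,0,0,0,0,0,0.12,0,0,0,0,0,0,0.12,0,0,-30,0,0,0,0.12,0,0,-70,0,0,0,0.12,0,0,-110,0,0,0,0.12,0,0,-110,0,0,0,0.12]';python3 seals.py | grep -E "gold|red|cream"; python3 plan.py 566 -279 140 -95.5
```

```text
clock: 20.32
position: [0.5552, -0.0593, 0.0277]
ee_rot: [-180.0, -0.0, -90.5]
wrist_force: [0.3, 1.2, -0.6]
grip_width: 0.0278
clock: 21.2
position: [0.5571, -0.0594, 0.1408]
ee_rot: [-179.7, 0.1, -90.5]
wrist_force: [-0.3, -0.8, -1.0]
grip_width: 0.0381
top gold [430. 235.] h 0.030 (array([ 553.5, -274.8]), 174.4, array([75. , 29.4])) [ 0.554 -0.275  0.028]
top red [489. 262.] h 0.030 (array([ 494.1, -410.4]), 177.3, array([76.4, 30.7])) [ 0.494 -0.412  0.028]
top cream None
scene gold [258. 319.] h 0.031 (array([ 554.2, -281.1]), 172.6, array([72.6, 29.6])) [ 0.554 -0.28   0.029]
scene red [196. 339.] h 0.031 (array([ 496.3, -417.9]), 178.9, array([72.1, 27.5])) [ 0.496 -0.418  0.029]
scene cream None
[219.9, -12.9, -2.6] [-0.0, 0.0, 0.087]
{'clock': 21.3, 'joints': [-29.715, 13.3948, 36.0226, 104.6114, -8.6924, 64.7206, -81.2264], 'position': [0.5551, -0.059, 0.1375], 'ee_rot': [-179.9755, 0.0221, -90.5179], 'wrist_force': [-0.6641, 0.2825, -1.1071], 'grip_width': 0.0383}
```

```bash
python3 -m jog '[60,-4,0,0,0,0.08,-0.2,120,-8,0,0,0,0.08,-0.2,180,-12,0,0,0,0.08,-0.2,220,-13,0,0,0,0.087,-0.2,220,-13,40,0,0,0.087,-0.2,220,-13,80,0,0,0.087,-0.2,220,-13,100,0,0,0.087,-0.2,220,-13,110,0,0,0.087,-0.2,220,-13,121,0,0,0.087,-0.2,220,-13,121,0,0,0.087,-0.2,220,-13,121,0,0,0.087,-0.2,220,-13,121,0,0,0.087,-0.2]'; python3 -m jog '[0,0,0,0,0,0,1,0,0,0,0,0,0,1,0,0,0,0,0,0,1,0,0,0,0,0,0,1,0,0,0,0,0,0,1,0,0,0,0,0,0,1]' 30;  python3 -m jog '[0,0,-30,0,0,0,1,0,0,-60,0,0,0,1,0,0,-90,0,0,0,1,0,0,-90,0,0,0,1,0,0,-90,0,0,0,1]'; python3 plan.py 555 -5.5 105 -90.5
```

```text
clock: 22.8
position: [0.5665, -0.2795, 0.0173]
ee_rot: [-179.9, -0.0, -95.5]
wrist_force: [0.5, -0.4, 0.5]
grip_width: 0.0522
clock: 23.55
position: [0.566, -0.2792, 0.0166]
ee_rot: [180.0, 0.0, -95.5]
wrist_force: [-0.4, 0.5, 1.2]
grip_width: 0.0277
clock: 24.18
position: [0.5655, -0.2788, 0.1053]
ee_rot: [179.9, 0.0, -95.5]
wrist_force: [-0.8, 0.6, -2.6]
grip_width: 0.0274
[-271.1, 36.6, 0.5] [0.001, 0.001, -0.087]
{'clock': 24.175, 'joints': [-8.6249, 25.6995, 40.0241, 96.2445, -17.9572, 64.7334, -59.1133], 'position': [0.5655, -0.2788, 0.1053], 'ee_rot': [179.9217, 0.0284, -95.5048], 'wrist_force': [-0.7918, 0.5968, -2.6008], 'grip_width': 0.0274}
```

```bash
python3 -m jog '[-60,8,0,0,0,-0.087,1,-120,16,0,0,0,-0.087,1,-180,24,0,0,0,-0.087,1,-240,32,0,0,0,-0.087,1,-271,37,0,0,0,-0.087,1,-271,37,0,0,0,-0.087,1,-271,37,20,0,0,-0.087,1,-271,37,40,0,0,-0.087,1,-271,37,50,0,0,-0.087,1,-271,37,50,0,0,-0.087,1,-271,37,50,0,0,-0.087,1]'; python3 plan.py 555 -5.5 28 -90.5
```

```text
clock: 25.55
position: [0.5556, -0.0064, 0.057]
ee_rot: [-180.0, -0.0, -90.6]
wrist_force: [-0.2, 0.1, -2.6]
grip_width: 0.0276
[-0.9, 0.6, 29.0] [-0.001, -0.0, -0.001]
{'clock': 25.55, 'joints': [-33.3078, 18.9113, 34.6084, 109.2034, -12.8664, 55.6958, -83.3978], 'position': [0.5556, -0.0064, 0.057], 'ee_rot': [-179.9655, -0.0074, -90.5562], 'wrist_force': [-0.2288, 0.0846, -2.5744], 'grip_width': 0.0276}
```

```bash
python3 -m jog '[-0.9,0,14,0,0,0,1,-0.9,0,24,0,0,0,1,-0.9,0,28,0,0,0,1,-0.9,0,29,0,0,0,1,-0.9,0,29,0,0,0,1]'; python3 -m jog '[0,0,0,0,0,0,0.12,0,0,0,0,0,0,0.12,0,0,0,0,0,0,0.12,0,0,-30,0,0,0,0.12,0,0,-70,0,0,0,0.12,0,0,-110,0,0,0,0.12,0,0,-110,0,0,0,0.12]';python3 seals.py | grep -E "red"; python3 plan.py 507 -415.5 140 -92.2
```

```text
clock: 26.18
position: [0.5554, -0.0052, 0.0277]
ee_rot: [-180.0, -0.0, -90.5]
wrist_force: [0.2, -0.1, -1.5]
grip_width: 0.0276
clock: 27.05
position: [0.5573, -0.0051, 0.1407]
ee_rot: [-179.7, 0.1, -90.5]
wrist_force: [-0.5, 0.1, 0.7]
grip_width: 0.0381
top red [489. 262.] h 0.030 (array([ 494.1, -410.4]), 176.9, array([76.8, 30.4])) [ 0.494 -0.412  0.028]
scene red [196. 339.] h 0.031 (array([ 496.4, -417.9]), 179.1, array([72. , 27.3])) [ 0.496 -0.418  0.029]
[411.0, 44.6, -2.7] [-0.001, 0.0, 0.029]
{'clock': 27.15, 'joints': [-35.8074, 13.0494, 36.4757, 105.021, -8.573, 64.642, -86.8736], 'position': [0.5553, -0.0049, 0.1376], 'ee_rot': [-179.9709, 0.0279, -90.5182], 'wrist_force': [0.2919, 0.5423, -0.4814], 'grip_width': 0.0383}
```

```bash
python3 -m jog '[60,6,0,0,0,0.029,-0.2,120,13,0,0,0,0.029,-0.2,180,20,0,0,0,0.029,-0.2,240,26,0,0,0,0.029,-0.2,300,33,0,0,0,0.029,-0.2,360,39,0,0,0,0.029,-0.2,411,45,0,0,0,0.029,-0.2,411,45,0,0,0,0.029,-0.2,411,45,40,0,0,0.029,-0.2,411,45,80,0,0,0.029,-0.2,411,45,95,0,0,0.029,-0.2,411,45,95,0,0,0.029,-0.2]'; python3 -m jog '[0,0,12,0,0,0,-0.2,0,0,22,0,0,0,-0.2,0,0,27,0,0,0,-0.2,0,0,27,0,0,0,-0.2,0,0,27,0,0,0,-0.2,0,0,27,0,0,0,1,0,0,27,0,0,0,1,0,0,27,0,0,0,1,0,0,27,0,0,0,1,0,0,27,0,0,0,1,0,0,27,0,0,0,1]' 30;  python3 -m jog '[0,0,-30,0,0,0,1,0,0,-60,0,0,0,1,0,0,-90,0,0,0,1,0,0,-90,0,0,0,1,0,0,-90,0,0,0,1]'; python3 plan.py 555 -113.5 105 -90.5
```

```text
clock: 28.65
position: [0.506, -0.4148, 0.0416]
ee_rot: [179.9, 0.1, -92.2]
wrist_force: [-0.3, 0.3, 0.6]
grip_width: 0.0524
clock: 30.02
position: [0.5065, -0.4157, 0.0157]
ee_rot: [-180.0, 0.0, -92.2]
wrist_force: [-0.3, 0.2, 1.0]
grip_width: 0.0276
clock: 30.65
position: [0.5061, -0.415, 0.1044]
ee_rot: [179.9, 0.1, -92.2]
wrist_force: [-0.1, -0.2, -2.3]
grip_width: 0.0276
[-303.2, -37.4, -0.3] [0.001, 0.001, -0.029]
{'clock': 30.65, 'joints': [3.7238, 29.6129, 43.0847, 92.7403, -21.618, 66.3707, -40.2848], 'position': [0.5061, -0.415, 0.1044], 'ee_rot': [179.9408, 0.0503, -92.1772], 'wrist_force': [-0.1393, -0.2292, -2.3089], 'grip_width': 0.0276}
```

```bash
python3 -m jog '[-60,-8,0,0,0,-0.029,1,-120,-15,0,0,0,-0.029,1,-180,-22,0,0,0,-0.029,1,-240,-30,0,0,0,-0.029,1,-303,-37,0,0,0,-0.029,1,-303,-37,0,0,0,-0.029,1,-303,-37,20,0,0,-0.029,1,-303,-37,40,0,0,-0.029,1,-303,-37,50,0,0,-0.029,1,-303,-37,50,0,0,-0.029,1,-303,-37,50,0,0,-0.029,1]'; python3 plan.py 555 -113.5 27 -90.5
```

```text
clock: 32.02
position: [0.5553, -0.1149, 0.0559]
ee_rot: [-180.0, -0.0, -90.6]
wrist_force: [-0.5, -0.2, -1.9]
grip_width: 0.0277
[-1.4, 0.3, 28.9] [-0.0, -0.0, -0.001]
{'clock': 32.025, 'joints': [-26.1247, 21.5265, 40.0877, 107.8651, -16.4606, 56.4274, -69.3629], 'position': [0.5553, -0.1149, 0.0559], 'ee_rot': [-179.9751, -0.0171, -90.572], 'wrist_force': [-0.4711, -0.1829, -1.8913], 'grip_width': 0.0277}
```

```bash
python3 -m jog '[-1.4,0,14,0,0,0,1,-1.4,0,24,0,0,0,1,-1.4,0,28,0,0,0,1,-1.4,0,29,0,0,0,1,-1.4,0,29,0,0,0,1]'; python3 -m jog '[0,0,0,0,0,0,0.12,0,0,0,0,0,0,0.12,0,0,0,0,0,0,0.12,0,0,-30,0,0,0,0.12,0,0,-70,0,0,0,0.12,0,0,-110,0,0,0,1,60,0,-170,0,0,0,1,120,0,-225,0,0,0,1,180,0,-225,0,0,0,1,200,0,-225,0,0,0,1,200,0,-225,0,0,0,1,200,0,-225,0,0,0,1]'; python3 plan.py 715 -4 255 -90.5; python3 - <<'E'
from h import *
f=grab('top'); g=grab('scene')
a=cv2.resize(cv2.cvtColor(f['pixels'],cv2.COLOR_RGB2BGR)[150:310,230:400],None,fx=3,fy=3,interpolation=cv2.INTER_CUBIC)
b=cv2.resize(cv2.cvtColor(g['pixels'],cv2.COLOR_RGB2BGR)[205:255,280:340],None,fx=4.5,fy=4.5,interpolation=cv2.INTER_CUBIC)
o=np.zeros((480,790,3),np.uint8); o[:,:510]=a; o[:225,515:785]=b; cv2.imwrite('pics/s6.png',o)
E
```

```text
clock: 32.65
position: [0.5551, -0.113, 0.0267]
ee_rot: [-180.0, -0.0, -90.5]
wrist_force: [0.1, -0.8, -1.9]
grip_width: 0.0278
clock: 34.15
position: [0.5532, -0.3124, 0.2512]
ee_rot: [180.0, 0.0, -90.5]
wrist_force: [-0.1, 0.4, -0.3]
grip_width: 0.0008
[-309.9, -158.9, -3.7] [0.0, 0.001, -0.001]
{'clock': 34.15, 'joints': [-10.5162, 21.0981, 47.7594, 85.5096, -15.6961, 80.3553, -52.5696], 'position': [0.5532, -0.3124, 0.2512], 'ee_rot': [179.9763, 0.0322, -90.5351], 'wrist_force': [-0.0894, 0.4281, -0.3283], 'grip_width': 0.0008}
```

View pics/s6.png

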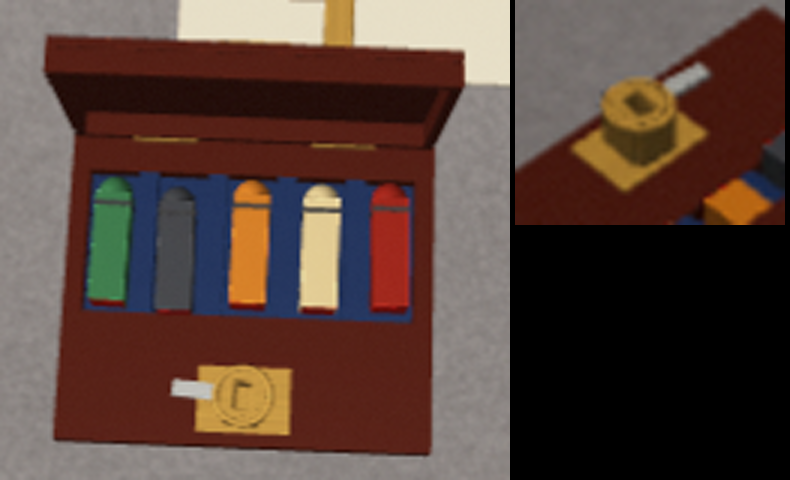

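```bash
python3 -m jog '[-60,-60,-4,0,0,0,1,-120,-120,-4,0,0,0,1,-170,-159,-4,0,0,0,1,-230,-159,-4,0,0,0,1,-285,-159,-4,0,0,0,1,-310,-159,-4,0,0,0,1,-310,-159,-4,0,0,0,1,-310,-159,-4,0,0,0,1,-310,-159,30,0,0,0,1,-310,-159,60,0,0,0,1,-310,-159,90,0,0,0,1,-310,-159,90,0,0,0,1]'; python3 plan.py 690 -4 164 -90.5; python3 - <<'E'
from h import *
f=grab('scene'); P=cloud(f); m=np.zeros((480,640),bool); m[200:310,320:420]=1
t=m&(P[...,2]>.178)&(P[...,2]<.2)&(P[...,0]<.68); print('cover top',np.percentile(P[t],[2,50,98],axis=0).round(3))
f=np.load('scene0.npz')
E
```

```text
clock: 35.75
position: [0.7134, -0.0055, 0.1594]
ee_rot: [179.8, -0.0, -90.6]
wrist_force: [-1.0, 0.3, 0.7]
grip_width: 0.0003
[-1.3, 23.4, -4.5] [0.004, -0.001, -0.002]
{'clock': 35.75, 'joints': [-29.9574, 33.4073, 40.6869, 79.632, -21.7453, 75.132, -78.9894], 'position': [0.7134, -0.0055, 0.1594], 'ee_rot': [179.7608, -0.0319, -90.6326], 'wrist_force': [-0.9654, 0.2561, 0.7032], 'grip_width': 0.0003}
cover top [[ 0.628 -0.148  0.179]
 [ 0.641 -0.1    0.189]
 [ 0.655  0.04   0.193]]
```

```bash
python3 -m jog '[0,20,-3,0,0,0,1,0,35,-5,0,0,0,1,0,43,-5,0,0,0,1,0,50,-5,0,0,0,1,0,50,-5,0,0,0,1]'; python3 -m jog '[0,5,0,0,0,0,1,0,10,0,0,0,0,1,0,15,-1,0,0,0,1,0,20,-1,0,0,0,1,0,25,-1,0,0,0,1,0,29,-1,0,0,0,1,0,29,-1,0,0,0,1]'; cat > cov.py <<'E'
from h import *
f=grab('scene'); P=cloud(f); px=f['pixels'].astype(int)
m=(px[...,0]>px[...,2]*1.8)&(px[...,0]<150)&(abs(P[...,1]+.004)<.138)&(P[...,0]>.42)&(P[...,0]<.7)&(P[...,2]>.045)&(P[...,2]<.21)&(abs(P[...,1]+.004)>.06)
Q=P[m]
x,z=Q[:,0],Q[:,2]; far=Q[np.hypot(x-.637,z-.024)>.14]; th=np.arctan2(far[:,2]-.024,.637-far[:,0]); print(len(Q),'far-edge angle rad med',np.median(th).round(2),'range',np.percentile(th,[5,95]).round(2),'zmax',np.percentile(z,98).round(3),'x',np.percentile(x,[2,98]).round(3))
E
python3 cov.py; st=1; python3 plan.py 597.5 -4 158 -90.5
```

```text
clock: 36.42
position: [0.6656, -0.0041, 0.1676]
ee_rot: [-179.9, 0.0, -90.5]
wrist_force: [2.0, -0.9, 2.0]
grip_width: 0.0007
clock: 37.3
position: [0.6352, -0.0035, 0.1672]
ee_rot: [179.9, 0.0, -90.5]
wrist_force: [1.2, -0.8, 0.2]
grip_width: 0.0007
2482 far-edge angle rad med 1.44 range [1.3  1.47] zmax 0.19 x [0.595 0.655]
[0.8, 37.7, 9.3] [0.002, 0.0, -0.0]
{'clock': 37.35, 'joints': [-36.5101, 23.4302, 42.9832, 91.8632, -16.6244, 71.4021, -81.0318], 'position': [0.6352, -0.0035, 0.1672], 'ee_rot': [179.901, 0.0095, -90.5236], 'wrist_force': [0.6146, -0.1496, -0.0477], 'grip_width': 0.0004}
```

```bash
python3 -m jog '[0,8,1,0,0,0,1,0,16,3,0,0,0,1,0,24,5,0,0,0,1,0,31,7,0,0,0,1,0,38,9,0,0,0,1,0,46,13,0,0,0,1,0,54,17,0,0,0,1,0,62,22,0,0,0,1,0,70,27,0,0,0,1,0,70,27,0,0,0,1]'; python3 cov.py; python3 plan.py 537 -4 116 -90.5
```

```text
clock: 38.6
position: [0.5646, -0.0029, 0.1398]
ee_rot: [179.9, 0.0, -90.5]
wrist_force: [0.8, -0.4, -0.3]
grip_width: 0.0007
3278 far-edge angle rad med 0.92 range [0.84 0.95] zmax 0.154 x [0.533 0.649]
[1.4, 27.9, 24.0] [0.002, 0.0, -0.0]
{'clock': 38.65, 'joints': [-41.7029, 15.5621, 44.15, 103.6881, -11.8459, 65.5932, -84.1685], 'position': [0.565, -0.0029, 0.14], 'ee_rot': [179.888, 0.0055, -90.5217], 'wrist_force': [0.5737, -0.7187, -0.428], 'grip_width': 0.0003}
```

```bash
python3 -m jog '[0,7,5,0,0,0,1,0,14,11,0,0,0,1,0,21,18,0,0,0,1,0,28,25,0,0,0,1,0,34,33,0,0,0,1,0,39,40,0,0,0,1,0,44,47,0,0,0,1,0,48,55,0,0,0,1,0,51,62,0,0,0,1,0,54,69,0,0,0,1,0,56,75,0,0,0,1,0,57,80,0,0,0,1]';python3 -m jog '[0,1,3,0,0,0,1,0,1,6,0,0,0,1,0,1,8,0,0,0,1,0,1,8,0,0,0,1]'; python3 cov.py; python3 plan.py 505 -4 50 -90.5
```

```text
clock: 40.15
position: [0.5085, -0.0025, 0.06]
ee_rot: [179.9, -0.0, -90.5]
wrist_force: [-0.2, -0.4, 2.3]
grip_width: 0.0004
clock: 40.65
position: [0.5079, -0.0025, 0.0523]
ee_rot: [180.0, -0.0, -90.5]
wrist_force: [-0.1, -0.1, 0.1]
grip_width: 0.0002
2758 far-edge angle rad med 0.19 range [0.16 0.63] zmax 0.057 x [0.476 0.634]
[1.6, 3.0, 2.5] [0.0, -0.0, -0.0]
{'clock': 40.7, 'joints': [-42.7979, 14.7529, 43.0607, 116.0552, -12.4453, 53.7073, -83.7774], 'position': [0.5081, -0.0025, 0.0525], 'ee_rot': [179.9994, -0.0098, -90.526], 'wrist_force': [-0.029, 0.4593, 0.5697], 'grip_width': 0.0002}
```

```bash
python3 -m jog '[0,0,2,0,0,0,1,0,0,3,0,0,0,1,0,0,4,0,0,0,1,0,0,4,0,0,0,1]'; python3 -m jog '[0,0,1,0,0,0,1,0,0,2,0,0,0,1,0,0,2,0,0,0,1]'
```

```text
clock: 41.2
position: [0.5082, -0.0024, 0.0502]
ee_rot: [180.0, 0.1, -90.5]
wrist_force: [-11.9, -0.6, 28.9]
grip_width: 0.0005
clock: 41.58
position: [0.5082, -0.0024, 0.05]
ee_rot: [179.9, 0.2, -90.6]
wrist_force: [-22.8, 0.2, 58.1]
grip_width: 0.0005
```

```bash
python3 -m jog '[0,0,-30,0,0,0,1,0,0,-80,0,0,0,1,0,0,-120,0,0,0,1,-50,0,-120,0,0,-0.18,1,-100,0,-120,0,0,-0.36,1,-150,20,-120,0,0,-0.54,1,-180,30,-120,0,0,-0.72,1,-180,30,-120,0,0,-0.9,1,-180,30,-120,0,0,-1.08,1,-180,30,-120,0,0,-1.26,1,-180,30,-120,0,0,-1.44,1,-180,30,-120,0,0,-1.62,1]'; python3 -m jog '[0,0,0,0,0,-0.18,0,0,0,0,0,0,-0.36,0,0,0,0,0,0,-0.54,0,0,0,0,0,0,-0.72,0,0,0,0,0,0,-0.9,0,0,0,0,0,0,-1.08,0,0,0,0,0,0,-1.26,0,0,0,0,0,0,-1.44,0,0,0,0,0,0,-1.62,0,0,0,0,0,0,-1.80,0,0,0,0,0,0,-1.87,0,0,0,0,0,0,-1.87,0]'; cat > key.py <<'E'
from h import *
for n in('top','scene'):
    f=grab(n); P=cloud(f); px=f['pixels'].astype(int); r,g,b=px[...,0],px[...,1],px[...,2]
    reg=(abs(P[...,0]-.405)<.08)&(abs(P[...,1]-.333)<.08)
    k=reg&(r>g*2.5)&(r>70)&(P[...,2]>.05)
    t=k&(P[...,2]>.083); print(n,'grip top',t.sum(),np.percentile(P[...,2][k],95).round(4),rect(f,t,.089),P[t].mean(0).round(4))
    s=reg&(r<g*2)&(r>b*1.3)&(P[...,2]>.036)&(P[...,2]<.055); print(n,'stand top',np.median(P[...,2][s]).round(4),rect(f,s|(reg&(r>g*2.5)),.045), rect(f,s,.045))
    np.savez(n+'K.npz',**f)
E
python3 key.py; python3 plan.py 404.5 332.5 150 109.7; python3 cov.py
```

```text
clock: 43.08
position: [0.4797, 0.1779, 0.1664]
ee_rot: [-180.0, -0.0, 2.6]
wrist_force: [0.1, 0.3, 0.1]
grip_width: 0.0004
clock: 44.58
position: [0.4798, 0.1778, 0.1665]
ee_rot: [180.0, -0.0, 109.4]
wrist_force: [-0.7, 0.4, 0.5]
grip_width: 0.0435
[170.9, -19.7, 16.5] [-0.0, 0.0, -0.006]
{'clock': 44.625, 'joints': [-49.4895, 4.9289, 25.6952, 108.3656, -2.3155, 67.2125, 86.3524], 'position': [0.4797, 0.1778, 0.1665], 'ee_rot': [-179.9952, 0.0007, 109.3322], 'wrist_force': [0.1894, 0.3574, -0.4482], 'grip_width': 0.0436}
2808 far-edge angle rad med 0.18 range [0.15 0.21] zmax 0.055 x [0.474 0.634]Traceback (most recent call last):
  File "key.py", line 6, in <module>
    t=k&(P[...,2]>.083); print(n,'grip top',t.sum(),np.percentile(P[...,2][k],95).round(4),rect(f,t,.089),P[t].mean(0).round(4))
                                                    ~~~~~~~~~~~~~^^^^^^^^^^^^^^^^
    return _quantile_unchecked(
        a, q, axis, out, overwrite_input, method, keepdims, weights)
    return _ureduce(a,
                    func=_quantile_ureduce_func,
    ...<5 lines>...
                    overwrite_input=overwrite_input,
                    method=method)
    r = func(a, **kwargs)
    result = _quantile(arr,
                       quantiles=q,
    ...<2 lines>...
                       out=out,
                       weights=wgt)
    slices_having_nans = np.isnan(arr[-1, ...])
                                  ~~~^^^^^^^^^
IndexError: index -1 is out of bounds for axis 0 with size 0
```

```bash
sed -i "s/f=grab(n); P/f=dict(np.load('top0.npz')) if n=='top' else grab(n); P/; s/-.333)<.08/-.333)<.07/" key.py; python3 key.py
```

```text
top grip top 114 0.0912 (array([404.7, 334.5]), 18.6, array([44.2, 12.1])) [0.4046 0.3347 0.0883]
top stand top 0.0451 (array([404.9, 333.5]), 18.5, array([80.3, 63.1])) (array([404.9, 333.5]), 18.5, array([80.3, 63.1]))
scene grip top 37 0.0906 (array([411.3, 331.2]), 16.4, array([32. , 17.8])) [0.4107 0.3333 0.0879]
scene stand top 0.045 (array([406.4, 344.7]), 107.6, array([98.2, 70.9])) (array([410.4, 331.6]), 108.0, array([71.2, 70.7]))
```

```bash
python3 plan.py 405.5 333 115 108.6; python3 -m jog '[57,-6,10,0,0,0.012,0,114,-12,30,0,0,0.012,0,171,-18,51,0,0,0.012,0,171,-18,51,0,0,0.012,0,171,-18,51,0,0,0.012,0,171,-18,51,0,0,0.012,0]';  python3 plan.py 405.5 333 56 108.6; python3 - <<'E'
from h import *
f=grab('scene'); cv2.imwrite('pics/s7.png',cv2.resize(cv2.cvtColor(f['pixels'],cv2.COLOR_RGB2BGR)[100:220,310:450],None,fx=5,fy=5,interpolation=cv2.INTER_CUBIC))
E
```

```text
[171.0, -18.7, 51.5] [0.0, 0.0, 0.013]
{'clock': 44.725, 'joints': [-49.4953, 4.926, 25.6992, 108.3611, -2.3142, 67.213, 86.3578], 'position': [0.4797, 0.1778, 0.1665], 'ee_rot': [179.9982, 0.0004, 109.3401], 'wrist_force': [0.6199, -0.3604, 0.5703], 'grip_width': 0.0435}
clock: 45.48
position: [0.4069, 0.332, 0.1161]
ee_rot: [180.0, -0.0, 108.6]
wrist_force: [-0.4, 0.2, -0.3]
grip_width: 0.0437
[1.4, -1.1, 60.1] [0.001, -0.0, -0.0]
{'clock': 45.475, 'joints': [-60.1105, 9.4708, 17.6644, 109.6004, -3.2457, 61.3637, 67.4809], 'position': [0.4069, 0.332, 0.1161], 'ee_rot': [179.9554, -0.005, 108.5985], 'wrist_force': [-0.356, 0.1876, -0.2821], 'grip_width': 0.0437}
```

View pics/s7.png

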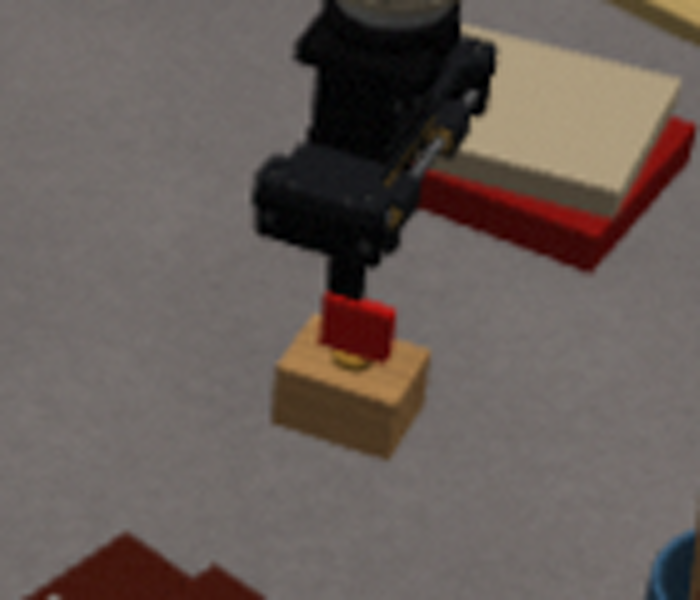

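```bash
python3 -m jog '[1,-1,20,0,0,0,0,1,-1,40,0,0,0,0,1,-1,54,0,0,0,0,1,-1,60,0,0,0,0,1,-1,60,0,0,0,0,1,-1,60,0,0,0,0]'; python3 -m jog '[0,0,0,0,0,0,1,0,0,0,0,0,0,1,0,0,0,0,0,0,1,0,0,0,0,0,0,1,0,0,0,0,0,0,1]' 10;  python3 plan.py 405.5 333 56 108.6
```

```text
clock: 46.28
position: [0.405, 0.334, 0.0562]
ee_rot: [180.0, -0.0, 108.7]
wrist_force: [0.2, 0.2, -0.3]
grip_width: 0.0437
clock: 46.9
position: [0.4046, 0.3338, 0.0556]
ee_rot: [180.0, -0.0, 108.7]
wrist_force: [0.2, 0.3, 0.7]
grip_width: 0.0119
[-1.0, 0.6, -0.4] [0.0, -0.0, 0.003]
{'clock': 46.9, 'joints': [-59.6164, 13.7357, 17.1461, 112.7729, -4.9565, 54.1771, 68.7208], 'position': [0.4046, 0.3338, 0.0556], 'ee_rot': [179.9968, -0.0049, 108.7484], 'wrist_force': [0.2328, 0.2988, 0.6972], 'grip_width': 0.0119}
```

```bash
python3 -m jog '[0,0,0,0,0,0,1,0,0,0,0,0,0,1,0,0,-15,0,0,0,1,0,0,-30,0,0,0,1,0,0,-45,0,0,0,1,0,0,-75,0,0,0,1,0,0,-75,0,0,0,1,0,0,-75,0,0,0,1]' 50; python3 - <<'E'
from h import *
st()
o=np.zeros((400,800,3),np.uint8)
for j,n in enumerate(('top','scene')):
    f=dict(np.load('top0.npz')) if n=='top' else grab(n); P=cloud(f); px=f['pixels'].astype(int); r,g,b=px[...,0],px[...,1],px[...,2]
    t=(abs(P[...,0]-.435)<.03)&(abs(P[...,1]+.004)<.045)&(P[...,2]>.052)&(P[...,2]<.066)
    br=t&(r-b>40)
    cs=max(cv2.findContours(br.astype(np.uint8),0,1)[0],key=cv2.contourArea)[:,0]
    w=onplane(f,cs,.058)[:,:2].astype(np.float32)*1000; print(n,'cyl',cv2.minEnclosingCircle(w),cv2.fitEllipse(w),np.median(P[br],0).round(4))
    tg=(abs(P[...,0]-.435)<.03)&(P[...,1]>.02)&(P[...,1]<.06)&(P[...,2]>.045)&(r-b<30)&(r>100)
    print('tongue',tg.sum(),P[tg].mean(0).round(4))
    c=onplane(f,[[0,0]],0); v,u=np.argwhere(br).mean(0).astype(int)
    cr=cv2.resize(cv2.cvtColor(f['pixels'],cv2.COLOR_RGB2BGR)[v-20:v+20,u-20:u+20],(400,400),interpolation=cv2.INTER_CUBIC); o[:,400*j:400*j+400]=cr; print(u,v)
cv2.imwrite('pics/s8.png',o)
E
```

```text
clock: 47.9
position: [0.4044, 0.3336, 0.1307]
ee_rot: [180.0, -0.0, 108.7]
wrist_force: [0.9, -0.4, -2.2]
grip_width: 0.0116
{'clock': 47.9, 'joints': [-60.4891, 8.4901, 17.6343, 108.7986, -2.8838, 63.124, 67.0168], 'position': [0.4044, 0.3336, 0.1307], 'ee_rot': [179.9944, -0.0121, 108.7491], 'wrist_force': [0.8863, -0.3794, -2.1804], 'grip_width': 0.0116}
top cyl ((434.72705078125, -2.733147144317627), 23.061527252197266) ((434.55072021484375, -2.3318934440612793), (43.78079605102539, 43.962459564208984), 36.64988708496094) [ 0.4347 -0.0024  0.0576]
tongue 69 [0.4375 0.0355 0.0563]
310 281
scene cyl ((434.2225646972656, -7.749025344848633), 25.225696563720703) ((433.4435729980469, -6.5619306564331055), (42.36827850341797, 46.08738327026367), 37.793846130371094) [ 0.4321 -0.0062  0.058 ]
tongue 29 [0.4361 0.033  0.0567]
306 228
```

View pics/s8.png

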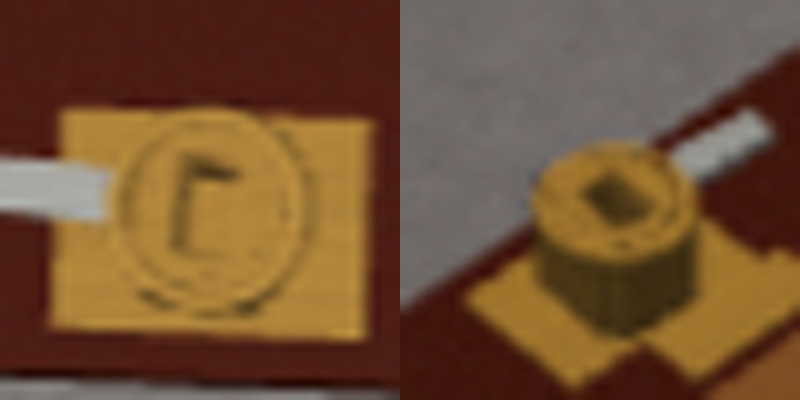

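```bash
python3 plan.py 434.3 -3.3 125 85.5
```

```text
[-328.5, -79.7, 5.3] [-0.001, 0.001, 0.406]
{'clock': 47.95, 'joints': [-60.4884, 8.5253, 17.6312, 108.8258, -2.8833, 63.1205, 67.0168], 'position': [0.4042, 0.3334, 0.1301], 'ee_rot': [-179.9577, 0.0213, 108.7503], 'wrist_force': [0.0116, -0.271, -1.0849], 'grip_width': 0.0115}
```

```bash
python3 -m jog '[-45,-11,0,0,0,0.06,1,-90,-22,0,0,0,0.12,1,-135,-33,0,0,0,0.18,1,-180,-44,0,0,0,0.24,1,-225,-55,0,0,0,0.3,1,-270,-66,0,0,0,0.36,1,-310,-75,5,0,0,0.406,1,-328.5,-79.7,5,0,0,0.406,1,-328.5,-79.7,5,0,0,0.406,1,-328.5,-79.7,5,0,0,0.406,1,-328.5,-79.7,5,0,0,0.406,1]'; python3 plan.py 434.3 -3.3 98 85.5;python3 - <<'E'
from h import *
f=grab('scene'); cv2.imwrite('pics/s9.png',cv2.resize(cv2.cvtColor(f['pixels'],cv2.COLOR_RGB2BGR)[160:260,250:370],None,fx=6,fy=6,interpolation=cv2.INTER_CUBIC))
E
```

```text
clock: 49.32
position: [0.4345, -0.002, 0.1254]
ee_rot: [-180.0, 0.0, 85.6]
wrist_force: [-0.1, 0.7, -2.3]
grip_width: 0.012
[-1.3, -0.1, 27.4] [-0.0, 0.0, 0.001]
{'clock': 49.325, 'joints': [-42.1049, -3.7717, 35.8364, 120.9283, 2.5033, 62.1735, 78.0858], 'position': [0.4345, -0.002, 0.1254], 'ee_rot': [-179.9815, 0.0101, 85.5831], 'wrist_force': [-0.061, 0.6631, -2.3233], 'grip_width': 0.012}
```

View pics/s9.png

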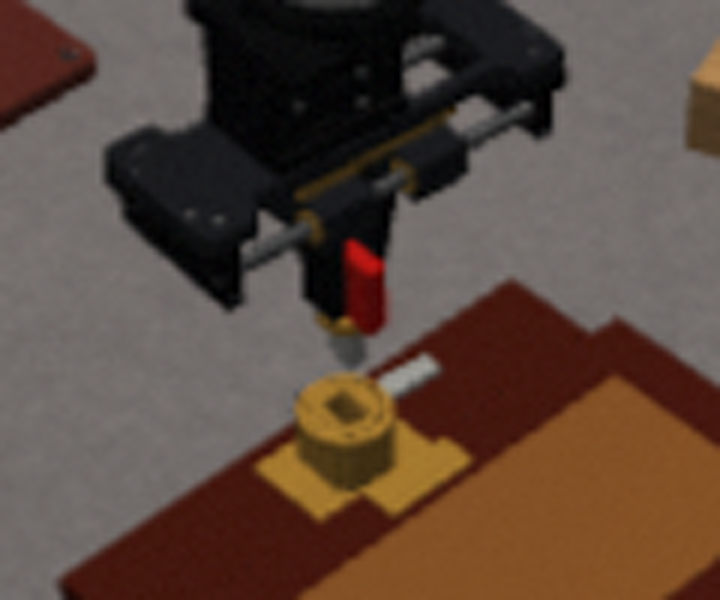

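```bash
python3 -m jog '[-1.3,0,12,0,0,0,1,-1.3,0,22,0,0,0,1,-1.3,0,28,0,0,0,1,-1.3,0,28,0,0,0,1]'; python3 -m jog '[0,0,3,0,0,0,1,0,0,6,0,0,0,1,0,0,8,0,0,0,1,0,0,8,0,0,0,1]'; python3 plan.py 434.3 -3.3 68.6 85.5
```

```text
clock: 49.88
position: [0.4341, -0.0044, 0.0969]
ee_rot: [-179.9, 0.0, 85.5]
wrist_force: [-0.0, 0.5, -0.6]
grip_width: 0.0115
clock: 50.38
position: [0.4345, -0.0043, 0.0894]
ee_rot: [-180.0, 0.0, 85.5]
wrist_force: [0.1, 0.6, -1.3]
grip_width: 0.0115
[1.0, -0.2, 20.8] [-0.0, 0.0, -0.0]
{'clock': 50.375, 'joints': [-41.7174, -0.4851, 36.8512, 123.2174, 0.3541, 57.1879, 80.419], 'position': [0.4345, -0.0043, 0.0894], 'ee_rot': [-179.9847, 0.0093, 85.4782], 'wrist_force': [0.0631, 0.554, -1.2891], 'grip_width': 0.0115}
```

```bash
python3 -m jog '[0.7,0,4,0,0,0,1,0.7,0,8,0,0,0,1,0.7,0,12,0,0,0,1,0.7,0,12,0,0,0,1]'; python3 -m jog '[0,0,3,0,0,0,1,0,0,6,0,0,0,1,0,0,8,0,0,0,1,0,0,8,0,0,0,1]'; python3 plan.py 434.3 -3.3 68.6 85.5
```

```text
clock: 50.88
position: [0.4343, -0.0037, 0.0772]
ee_rot: [-180.0, 0.0, 85.5]
wrist_force: [-0.2, -0.9, -0.7]
grip_width: 0.0117
clock: 51.38
position: [0.4345, -0.0036, 0.0694]
ee_rot: [-180.0, 0.0, 85.5]
wrist_force: [-0.4, -0.2, -0.8]
grip_width: 0.0117
[0.3, -0.2, 0.8] [-0.0, 0.0, -0.0]
{'clock': 51.375, 'joints': [-41.4924, 1.634, 37.1271, 124.3359, -1.2024, 54.3891, 81.8046], 'position': [0.4345, -0.0036, 0.0694], 'ee_rot': [-179.9796, 0.0119, 85.4806], 'wrist_force': [-0.4165, -0.1902, -0.7543], 'grip_width': 0.0117}
```

Nearly home; press the last millimetre until the collar rests.

```bash
python3 -m jog '[0,0,1,0,0,0,1,0,0,2,0,0,0,1,0,0,2,0,0,0,1]'; python3 -m jog '[0,0,0.5,0,0,0,1,0,0,0.5,0,0,0,1]'
```

```text
clock: 51.75
position: [0.4348, -0.0035, 0.0684]
ee_rot: [-180.0, -0.0, 85.5]
wrist_force: [-5.0, -0.1, 14.8]
grip_width: 0.0115
clock: 52.0
position: [0.4349, -0.0036, 0.0684]
ee_rot: [-180.0, -0.0, 85.5]
wrist_force: [-8.5, -0.7, 22.8]
grip_width: 0.0115
```

```bash
python3 -m jog '[0,0,-1.5,0,0,0,1,0,0,-1.5,0,0,0.1,1,0,0,-1.5,0,0,0.2,1,0,0,-1.5,0,0,0.3,1,0,0,-1.5,0,0,0.4,1,0,0,-1.5,0,0,0.5,1,0,0,-1.5,0,0,0.6,1,0,0,-1.5,0,0,0.7,1,0,0,-1.5,0,0,0.7,1]' 60; python3 -c "
from h import *
s=st();print(s['torque'])"; python3 -m jog '[0,0,0,0,0,0.1,1,0,0,0,0,0,0.2,1,0,0,0,0,0,0.3,1,0,0,0,0,0,0.4,1,0,0,0,0,0,0.5,1,0,0,0,0,0,0.56,1,0,0,0,0,0,0.56,1,0,0,0,0,0,0.56,1]'; python3 -c "
from h import *
s=st();print(s['torque'])"
```

```text
clock: 53.12
position: [0.4346, -0.0035, 0.0686]
ee_rot: [-180.0, -0.0, 45.4]
wrist_force: [0.1, -0.9, -0.2]
grip_width: 0.0114
{'clock': 53.125, 'joints': [-42.4048, 1.7074, 38.0892, 124.4168, -1.3006, 54.2443, 41.8506], 'position': [0.4346, -0.0035, 0.0686], 'ee_rot': [-179.9996, -0.003, 45.4186], 'wrist_force': [0.117, -0.8821, -0.1749], 'grip_width': 0.0114}
[0.05319441 0.06103437 0.02168946]
clock: 54.12
position: [0.4348, -0.0035, 0.0686]
ee_rot: [180.0, -0.0, 13.4]
wrist_force: [0.9, 0.6, -2.0]
grip_width: 0.0115
{'clock': 54.125, 'joints': [-43.1344, 1.6976, 38.8514, 124.434, -1.3107, 54.2281, 9.9043], 'position': [0.4348, -0.0035, 0.0686], 'ee_rot': [179.995, -0.0223, 13.4337], 'wrist_force': [0.933, 0.5799, -1.9788], 'grip_width': 0.0115}
[ 0.03259477 -0.37982919  0.04630701]
```

```bash
T='from h import *
s=robot.observe();print(np.round(s["torque"],3),s["ee_rot"][2])'; python3 -m jog '[0,0,0,0,0,0.04,1,0,0,0,0,0,0.08,1,0,0,0,0,0,0.08,1]'; python3 -c "$T"; python3 -m jog '[0,0,0,0,0,0.04,1,0,0,0,0,0,0.04,1]'; python3 -c "$T"; python3 -m jog '[0,0,0,0,0,0.04,1,0,0,0,0,0,0.04,1]'; python3 -c "$T"
```

```text
clock: 54.5
position: [0.4348, -0.0036, 0.0686]
ee_rot: [180.0, -0.0, 8.8]
wrist_force: [1.5, -0.2, -2.6]
grip_width: 0.0117
[ 0.044 -0.397  0.037] 8.80294911338276
clock: 54.75
position: [0.4348, -0.0036, 0.0686]
ee_rot: [180.0, -0.0, 6.5]
wrist_force: [2.4, 0.4, -2.1]
grip_width: 0.0115
[ 0.003 -0.523  0.067] 6.511478963666919
clock: 55.0
position: [0.4348, -0.0035, 0.0686]
ee_rot: [180.0, -0.0, 4.2]
wrist_force: [2.1, 0.6, -3.4]
grip_width: 0.0117
[ 0.027 -0.609  0.045] 4.230090437767441
```

```bash
T='from h import *
s=robot.observe();print(np.round(s["torque"],3),s["ee_rot"][2])'; python3 -m jog '[0,0,0,0,0,0.04,1,0,0,0,0,0,0.04,1]'; python3 -c "$T"; python3 -m jog '[0,0,0,0,0,0.04,1,0,0,0,0,0,0.04,1]'; python3 -c "$T"; python3 -m jog '[0,0,0,0,0,0.04,1,0,0,0,0,0,0.04,1]'; python3 -c "$T"; python3 - <<'E'
from h import *
f=grab('scene'); cv2.imwrite('pics/s10.png',cv2.resize(cv2.cvtColor(f['pixels'],cv2.COLOR_RGB2BGR)[160:260,250:370],None,fx=6,fy=6,interpolation=cv2.INTER_CUBIC))
E
```

```text
clock: 55.25
position: [0.4349, -0.0036, 0.0686]
ee_rot: [180.0, -0.0, 1.9]
wrist_force: [3.7, -0.4, -3.6]
grip_width: 0.0113
[ 0.047 -0.748  0.029] 1.9371878499106112
clock: 55.5
position: [0.4349, -0.0035, 0.0686]
ee_rot: [180.0, -0.0, -0.3]
wrist_force: [3.5, 0.3, -3.9]
grip_width: 0.0115
[ 0.072 -0.855  0.236] -0.33697595882590664
clock: 55.75
position: [0.4349, -0.0035, 0.0686]
ee_rot: [180.0, -0.0, -2.6]
wrist_force: [4.4, 0.8, -4.7]
grip_width: 0.0117
[ 0.107 -1.014  0.451] -2.6224052215938585
```

View pics/s10.png

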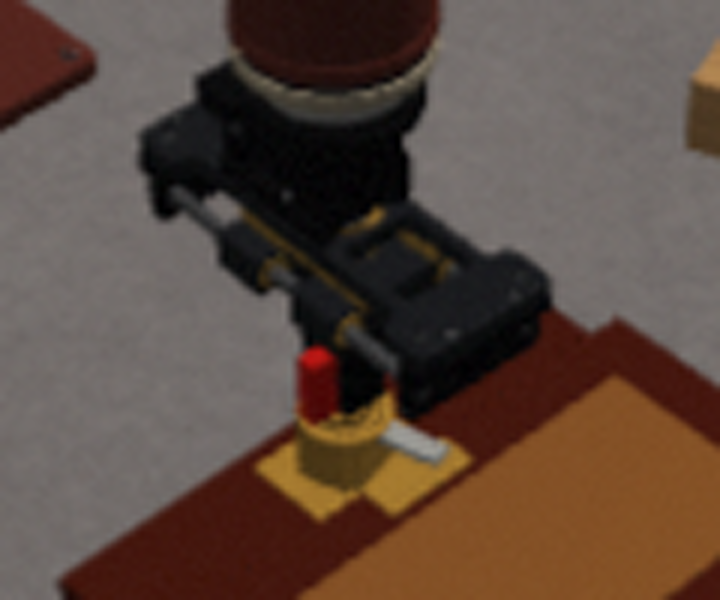

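```bash
python3 -m jog '[0,0,0,0,0,-0.06,1,0,0,0,0,0,-0.12,1,0,0,0,0,0,-0.12,1]'; python3 -c "
from h import *
s=st();print(s['torque'])";  python3 -m jog '[0,0,-6,0,0,0,1,0,0,-12,0,0,0,1,0,0,-18,0,0,0,1,0,0,-24,0,0,0,1,0,0,-30,0,0,0,1,0,0,-40,0,0,0,1,0,0,-60,0,0,0,1,0,0,-60,0,0,0,1,0,0,-60,0,0,0,1]';  python3 -c "
from h import *
s=st();print(s['torque'])"; python3 plan.py 404.5 333.7 130.6 108.7
```

```text
clock: 56.18
position: [0.4345, -0.0033, 0.0686]
ee_rot: [-180.0, 0.0, 4.2]
wrist_force: [1.9, 2.3, -1.3]
grip_width: 0.0113
{'clock': 56.175, 'joints': [-43.3474, 1.6832, 39.0644, 124.4435, -1.3416, 54.2667, 0.6526], 'position': [0.4345, -0.0033, 0.0686], 'ee_rot': [-179.9717, 0.0099, 4.1639], 'wrist_force': [1.9108, 2.3135, -1.3074], 'grip_width': 0.0113}
[ 0.43862433 -0.54758686 -0.0192069 ]
clock: 57.3
position: [0.4343, -0.0036, 0.1282]
ee_rot: [-180.0, 0.0, 4.1]
wrist_force: [-0.5, 0.2, -1.0]
grip_width: 0.0123
{'clock': 57.3, 'joints': [-44.0604, -4.2605, 37.8402, 120.8348, 2.9363, 62.5861, -3.5201], 'position': [0.4343, -0.0036, 0.1282], 'ee_rot': [-179.995, 0.0233, 4.1308], 'wrist_force': [-0.5021, 0.1616, -0.9512], 'grip_width': 0.0123}
[-0.04904152  0.01487468  0.00069353]
[-5.5, -338.5, -2.4] [-0.0, 0.0, -1.825]
{'clock': 57.3, 'joints': [-44.0604, -4.2605, 37.8402, 120.8348, 2.9363, 62.5861, -3.5201], 'position': [0.4343, -0.0036, 0.1282], 'ee_rot': [-179.995, 0.0233, 4.1308], 'wrist_force': [-0.5021, 0.1616, -0.9512], 'grip_width': 0.0123}
```

```bash
python3 -m jog '[0,-30,-2,0,0,-0.16,1,-1,-60,-2,0,0,-0.32,1,-2,-95,-2,0,0,-0.48,1,-3,-130,-2,0,0,-0.64,1,-4,-165,-2,0,0,-0.8,1,-4,-200,-2,0,0,-0.96,1,-5,-235,-2,0,0,-1.12,1,-5,-270,-2,0,0,-1.28,1,-5.5,-305,-2,0,0,-1.44,1,-5.5,-338.5,-2,0,0,-1.6,1,-5.5,-338.5,-2,0,0,-1.76,1,-5.5,-338.5,-2,0,0,-1.825,1]'; python3 -m jog '[0,0,0,0,0,0,1,0,0,0,0,0,0,1,0,0,0,0,0,0,1]'; python3 plan.py 404.6 333.8 100 108.7; python3 - <<'E'
from h import *
f=grab('scene'); g=grab('top')
P=cloud(f); px=f['pixels'].astype(int); r,gg,b=px[...,0],px[...,1],px[...,2]
k=(abs(P[...,0]-.405)<.06)&(abs(P[...,1]-.333)<.06)&(r>gg*2.5)&(r>60)&(P[...,2]>.1); Q=P[k]; t=Q[Q[:,2]>np.percentile(Q[:,2],70)]
print('z',np.percentile(Q[:,2],[2,98]).round(4), 'key face dir', np.degrees(np.arctan2(*np.linalg.svd((Q-Q.mean(0))[:,:2])[2][0][::-1])), np.percentile(Q@[np.cos(np.radians(18.7)),np.sin(np.radians(18.7)),0],[2,98]))
o=np.zeros((480,800,3),np.uint8); o[:,:400]=cv2.resize(cv2.cvtColor(f['pixels'],cv2.COLOR_RGB2BGR)[120:200,345:412],(400,480),interpolation=cv2.INTER_CUBIC)
o[:,400:]=cv2.resize(cv2.cvtColor(f['pixels'],cv2.COLOR_RGB2BGR)[200:260,280:330],(400,480),interpolation=cv2.INTER_CUBIC); cv2.imwrite('pics/s11.png',o)
E
```

```text
clock: 58.8
position: [0.4042, 0.3336, 0.1292]
ee_rot: [-179.9, 0.1, 108.9]
wrist_force: [0.0, -1.4, -0.6]
grip_width: 0.0117
clock: 59.18
position: [0.4047, 0.3335, 0.1304]
ee_rot: [-180.0, 0.0, 108.6]
wrist_force: [-0.7, 1.4, -1.7]
grip_width: 0.0114
[0.3, -0.0, 30.4] [-0.0, 0.0, -0.001]
{'clock': 59.175, 'joints': [-62.2116, 8.5721, 19.5656, 108.8565, -3.2066, 63.114, 67.2385], 'position': [0.4047, 0.3335, 0.1304], 'ee_rot': [-179.9841, 0.0088, 108.6345], 'wrist_force': [-0.7028, 1.4093, -1.7043], 'grip_width': 0.0114}
z [0.1315 0.1656] key face dir -168.18387715845702 [0.47191314 0.51201046]
```

View pics/s11.png

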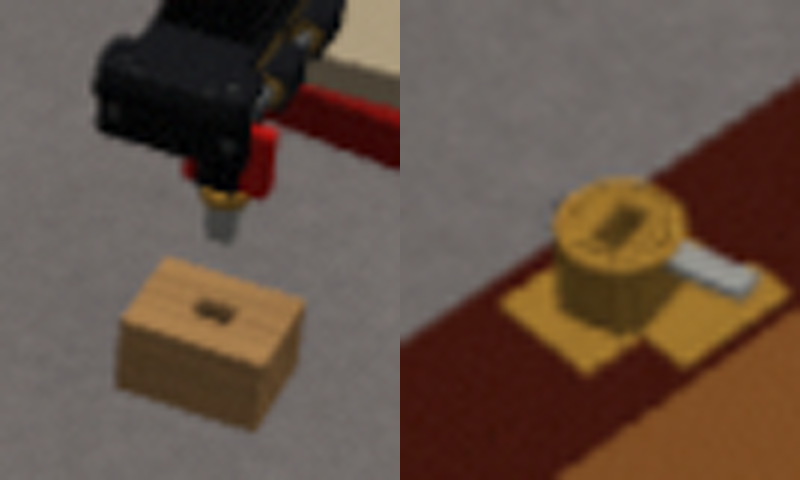

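```bash
python3 -m jog '[0,0,15,0,0,0,1,0,0,30,0,0,0,1,0,0,44,0,0,0,1,0,0,50,0,0,0,1,0,0,53,0,0,0,1,0,0,53,0,0,0,1]'; python3 -m jog '[0,0,5,0,0,0,1,0,0,10,0,0,0,1,0,0,15,0,0,0,1,0,0,18,0,0,0,1,0,0,18,0,0,0,1]'; python3 plan.py 404.6 333.8 55.6 108.7
```

```text
clock: 60.02
position: [0.4049, 0.3337, 0.0776]
ee_rot: [180.0, -0.0, 108.7]
wrist_force: [0.2, 0.2, 0.7]
grip_width: 0.0115
clock: 60.65
position: [0.4047, 0.3335, 0.0593]
ee_rot: [-180.0, 0.0, 108.7]
wrist_force: [0.0, 0.5, -0.4]
grip_width: 0.0115
[0.3, 0.0, 3.7] [-0.0, 0.0, -0.0]
{'clock': 60.65, 'joints': [-61.3582, 13.5477, 19.1293, 112.6748, -5.3944, 54.651, 69.0925], 'position': [0.4047, 0.3335, 0.0593], 'ee_rot': [-179.974, 0.017, 108.687], 'wrist_force': [0.0371, 0.5422, -0.4053], 'grip_width': 0.0115}
```

```bash
python3 -m jog '[0,0,2,0,0,0,1,0,0,4,0,0,0,1,0,0,4,0,0,0,1]'; python3 -m jog '[0,0,1,0,0,0,1,0,0,1,0,0,0,1]'
```

```text
clock: 61.02
position: [0.4049, 0.3337, 0.0556]
ee_rot: [180.0, -0.0, 108.7]
wrist_force: [-0.4, -0.9, -1.5]
grip_width: 0.0115
clock: 61.28
position: [0.4049, 0.3338, 0.0556]
ee_rot: [180.0, -0.0, 108.7]
wrist_force: [-3.7, -3.3, 12.6]
grip_width: 0.0112
```

```bash
python3 -m jog '[0,0,-1,0,0,0,1,0,0,-1,0,0,0,0,0,0,-1,0,0,0,0,0,0,-1,0,0,0,0,0,0,-1,0,0,0,0,0,0,-1,0,0,0,0]';  python3 -m jog '[0,0,-20,0,0,0,0,0,0,-50,0,0,0,0,0,0,-90,0,0,0,0,0,0,-130,0,0,0,0,60,0,-130,0,0,0,0,120,0,-130,0,0,0,0,180,0,-130,0,0,0,0,180,0,-130,0,0,0,0,180,0,-130,0,0,0,0]'; python3 cov.py; python3 - <<'E'
from h import *
st(); f=grab('scene'); g=grab('top','pics/topF.png'); P=cloud(g); px=g['pixels'].astype(int); r,gg,b=px[...,0],px[...,1],px[...,2]
k=(abs(P[...,0]-.405)<.07)&(abs(P[...,1]-.333)<.07)&(r>gg*2.5)&(r>70)&(P[...,2]>.05); print('key top z',k.sum(),np.percentile(P[...,2][k],95) if k.any() else None)
Q=cloud(f);q=f['pixels'].astype(int);k=(abs(Q[...,0]-.405)<.07)&(abs(Q[...,1]-.333)<.07)&(q[...,0]>q[...,1]*2.5)&(q[...,0]>70)&(Q[...,2]>.05); print('scene key top z',k.sum(),np.percentile(Q[...,2][k],95))
cv2.imwrite('pics/sF.png',cv2.cvtColor(f['pixels'],cv2.COLOR_RGB2BGR))
E
```

```text
clock: 62.02
position: [0.4048, 0.3337, 0.0555]
ee_rot: [-180.0, 0.0, 108.7]
wrist_force: [-0.3, -0.6, 0.5]
grip_width: 0.0427
clock: 63.15
position: [0.3473, 0.5038, 0.1852]
ee_rot: [-180.0, 0.1, 108.7]
wrist_force: [0.5, -0.8, -0.2]
grip_width: 0.0432
2816 far-edge angle rad med 0.17 range [0.15 0.2 ] zmax 0.055 x [0.474 0.634]
{'clock': 63.2, 'joints': [-71.2682, 16.0027, 14.2842, 93.0145, -4.0729, 71.5234, 52.3941], 'position': [0.3479, 0.5032, 0.1854], 'ee_rot': [179.9969, 0.0459, 108.6158], 'wrist_force': [0.2571, -1.143, 0.5174], 'grip_width': 0.0434}
key top z 132 0.09142017600052287
scene key top z 154 0.08997792352963031
```

View pics/sF.png

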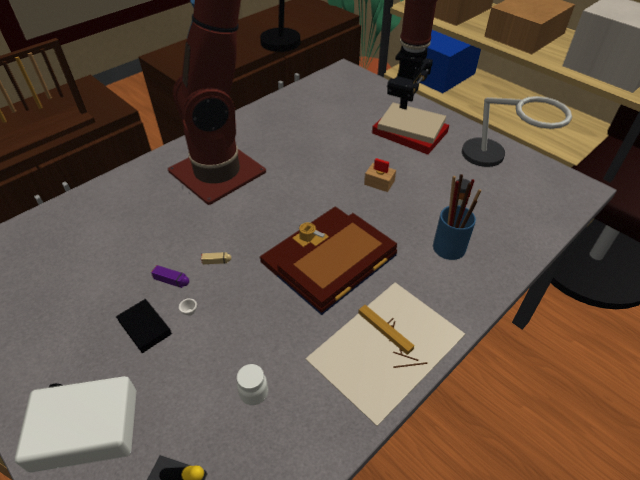

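```bash
python3 - <<'E'
from h import *
g=grab('top'); P=cloud(g); px=g['pixels'].astype(int); r=px[...,0];b=px[...,2]
for x in (.49,.53,.57,.61): 
    m=(abs(P[...,0]-x)<.01)&(abs(P[...,1]+.004)<.11)&(P[...,2]>.03); print(x,np.median(P[...,2][m]).round(4))
t=(P[...,0]>.458)&(P[...,0]<.50)&(abs(P[...,1]+.004)<.04)&(r-b<30)&(r>90)&(P[...,2]>.045)
q=P[t]; print(t.sum(),q.mean(0).round(4),'tongue angle cw from +y',np.degrees(np.arctan2(q[:,0].mean()-.4346,q[:,1].mean()+.003)))
E
```

```text
0.49 0.0505
0.53 0.0512
0.57 0.0511
0.61 0.0508
61 [0.4705 0.007  0.056 ] tongue angle cw from +y 74.44792642607405
```

```bash
python3 -c "
from cell import robot
print(robot.hand_in())"
```

```text
the job is handed in; nothing more can be done
None
```

I put all five seals away (all five were present), locked the case, put the key back in its stand and handed the job in at about 63 s of the 210 s allowed.

**Seals:** Green, grey, gold, cream and red each lie in their own groove, in that order from groove 0 to 4. I took the larger cream seal and left the small cream one and the purple one where they were. Every seal was released about where it should sit on the groove floor. I only measured the resting height for green and grey, at 40 mm against 38 mm expected. Grey lies close to the front end of its groove.

**Cover:** It is folded shut. Its top reads flat at 50.5–51.2 mm from hinge side to free edge, against 50 mm expected. The final press with the fingertips reached about 58 N. The 40 N limit is worded for the arm and the gripper's body.

**Lock:** The key went in until its collar rested on the lock, then turned clockwise to the stop, which I felt as a rise in torque. I backed it off slightly within its play and pulled it out. The tongue now points about 74° (1.30 rad) clockwise, over the cover's front edge.

**Key:** It is back in the stand. It met the bottom at the same height I took it from (tool at 55.6 mm), and its top reads 90–91 mm against 89 mm nominal.

**Bystanders:** They look undisturbed in the last picture, and I saw no seal knocked aside during the run. The two cameras disagreed by 3–5 mm in y throughout; the key grasp agreed with the top camera. Nothing failed.

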